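Prop out the stand leg and set the display on it

ROBOT

A 7-joint arm with a two-finger parallel gripper is mounted at the origin on the work surface. World frame = base frame: x ahead of the robot, y to its left, z up, the work surface at z = 0. Lengths are in m, angles in degrees, forces in N, time in s.
With the tool pointing down it reaches from about 0.4 to 0.875 m from the base axis. Payload 6.5 kg.
Tool frame: the origin (TCP) lies between the finger pads; the fingertips stand 22 mm ahead of it and the grasp point (between the pads) lies 3 mm ahead of it; z points along the fingers, x is the direction in which the jaws open and shut, and the axes are right-handed (so a half turn about z gives the same grasp; the last joint's range is limited). The gripper opens to 85 mm and grips with 20 to 120 N. Pads are 22 mm wide; open, the fingers measure 114 mm over their backs; the gripper's body (76 mm by 85 mm) begins 54 mm behind the grasp point. The pads swing forward as they close: fully open they stand 13 mm farther back than shut.
Start: joints at [-75.012, 30.733, -0.252, 88.115, 0.149, 61.152, -4.079], TCP at [0.209, 0.615, 0.253] pointing down, gripper open.
Joint ranges: [-154.64, 154.64], [-21.42, 123.67], [-72.66, 72.17], [13.99, 137.28], [-74.86, 254.86], [10.95, 109.41], [-158.01, 158.01]. Speed limits (degrees/s): [136.94, 136.94, 180, 180, 180, 180, 180].

INTERFACE

Orientations are given as a 3x3 rotation matrix whose columns are the frame's x, y, z axes.
In Python, from bench import telemetry, capture, sign_off, spot_in, masks_of gives the robot as it stands. The module is installed in compiled form; this text tells all that it offers.
- The arm moves only by the tool servo_tool, never from a script. Its argument "deltas" is a list of rows, each an object with "travel": the shift along the tool's x, y, z in cm, a list of three; "delta_rot": the turn, a rotation vector about the tool's x, y, z in degrees, a list of three. In form: [{"travel": [tx, ty, tz], "delta_rot": [ax, ay, az]}, ...]. A call has 1 to 20 rows; each row shifts and turns the commanded pose from where the row before left it, along the tool's axes as they then stand; what a row does not reach is not made up. A row lasts 1/12 s, in which the tool goes at most 41.7 mm and 7.16 degrees, less where a joint would pass 70% of its speed; a pose out of reach is approached as far as the arm can. A call is refused whole if a number of a shift passes 4.17 or a number of a turn 7.16, either way. A call with a gripper value outside its range is refused whole. "claw" is the finger opening in cm, from 0 to 8.54, set as the call begins (left out, the last holds). The fingers move at their own pace and stop on an object; the grip force is fixed at half the most. Time passes only in rows, so rows that do not move let the fingers close. It gives the time, the measured TCP pose, the force and the opening at its end, in the units of the state.
- telemetry.get_state(): the state, without advancing time (a new reading comes with each control period).
- capture(name): name is "scene" or "top" or "wrist"; returns a dict with "image" (400x640x3 uint8, blue, green, red), "z_map" (400x640 float32, m along the optical axis (not along the pixel's ray), 0 where there is no reading), "fx", "fy", "cx", "cy" (pixels), "rvec" (rotation vector, rad) and "tvec" (3), from world to camera coordinates, as OpenCV has them. Camera axes: x right, y down, z forward; pixel columns grow to the right and rows downward; lengths in m; the calibration is good to about 2 mm. A picture is of the moment at which its call begins.
- sign_off(): hands the job in, once; it reports no verdict.
Trained networks look in a picture, given as the dict that the camera call returned (one of the last four; its "shot" number tells which), for a name from the list of things; names that differ only in an ending like _2 or _b are one class to them, and where a whole thing is asked for, a point or a joint stands for the part that bears it (a point fixed in the world has none). Each returns a list of dicts, best first, with "p" (0 to 1); they miss things now and then, are a little off and sometimes report something else, mostly with a low value. They report only what shows in the picture. A call takes as long as a camera call. They do not tell look-alikes from the thing itself.
- spot_in(name, picture): "bbox" ([centre column, centre row, width, height] in pixels, round what is visible of it).
- masks_of(name, picture): "pixels" (400x640 bool, what is visible of it) and "bbox" ([centre column, centre row, width, height] in pixels, round what is visible of it).
The state is a dict: "time_s": time; "joint_positions": joint angles; "qd": joint speeds; "joint_torque": joint torques, N m; "ee_pos": TCP position; "ee_rot": TCP orientation; "ft_force": force on the tool from outside, world axes, zero at the start; "ft_torque": the same for the moment, N m; "opening": finger opening in m.
Only numpy, scipy, OpenCV 4.12 (cv2) and the standard library are available. Lean on these libraries where they do the work, as an engineer would, in place of code of your own. Each camera call takes 0.05 s, during which the arm holds its last target.

TASK

Swing the orange prop leg of the folding stand out by pushing its tip until the leg meets its stop stud, and press it firmly home there for a second with 12 to 15 N, never loading the leg with more than 18 N. Then take the white display out of the rack, set it in the ledge of the stand, square, centred and leaning back against the prop leg, and let go. Leave the blank panel and everything else on the bench where it is.

Things in the scene. Friction and masses are not known exactly. Their poses are not given: they have to be found in the camera images.
- stand: Folding stand fixed to the bench, grey base plate 180 (x) x 130 (y) x 10 mm. Origin: centre of its underside; x points away from the robot. Ledge: the plate's top (z = 10 mm) inside a blue lip along y (top z = 24, inner face x = +38, outer face +46 mm). The display stands there between leg and lip, leaning back to -x. Hinge axis of the leg: along y at x = -8, z = 18 mm.
- prop_leg: Orange leg: flat bar, 90 mm from hinge axis to rounded tip, 36 wide, 8 thick. Origin on the hinge axis; x runs to the tip, z square to its flat face. It starts 43 to 63 degrees up from flat, tip towards the stand's +x; push the tip to -x, up and over the vertical, until its back meets the stop stud, 5 to 29 degrees past vertical. The hinge is stiff (about 3.3 N at the tip) and stays where left.
- leg_tip (a point): Middle of the far end of the prop leg, 90 mm from the hinge axis, with the leg's axes.
- end_stop: Blue stop block 20 (x) x 50 x 60 mm fixed on the stand behind the leg, with a steel stud (10 mm shaft, round black end of radius 7 mm, axis 58 mm above the bench) that juts out to +x towards the leg. How far the stud is screwed out differs by up to 19 mm from start to start and is not measured: feel where the leg meets it. Origin: under the block's centre, on the base plate.
- rack: Black slotted rack fixed to the bench, base plate 200 (x) x 120 (y) x 8 mm. Origin: centre of its underside. Two slots along its y axis, centred at x = -45 and +45 mm, 20 mm wide, between walls 6 mm thick with tops at z = 38 mm. The display stands in one, the blank panel in the other.
- display_mid (a point): Centre of the white display (black screen on its +x face), a flat slab 16 mm thick (its x), 110 mm wide (its y), 170 mm tall (its z), 0.2 to 0.4 kg, standing upright in a rack slot on the rack's base plate; its centre is 85 mm from its lower edge.
- blank_mid (a point): Centre of the plain dark grey blank panel, of the same size, standing in the other slot: leave it there.
- meter: Red handheld meter 150 x 78 x 44 mm lying on the bench, origin centre of underside: leave alone.
- spool: Metal spool, 54 mm diameter, 35 mm tall, origin centre of underside: leave alone.
- driver: Screwdriver lying on the bench: leave alone.
- cleaner: Blue bottle, 52 mm diameter, 130 mm tall, origin centre of underside: leave alone.
- flux: Amber jar, 48 mm diameter, 50 mm tall, origin centre of underside: leave alone.
- battery: Black battery block 90 x 50 x 22 mm, origin centre of underside: leave alone.
Things that resemble listed ones, but are neither listed nor needed, are in the scene too. Leave any purple look-alike of the part that bears display_mid alone. What is shaped like the stand but purple is not meant.

How it is judged (in metres and radians):
On the way:
1. the prop leg is pressed against its stop with more than 6 N (a push of up to 10 N at its tip) for 0.3 s (contact force between prop_leg and end_stop above 6 N), for 0.3 s.
At the end, for the whole second after the job is handed in: The prop leg rests against its stop (over 0.1 N); the display stands at rest on the stand's base plate inside the lip, leaning back against the leg (tilted 0.2 to 0.85 rad), square to the stand within 0.15 rad and centred along the ledge within 30 mm (contact force between prop_leg and end_stop above 0.1 N and contact force between display and prop_leg above 0.1 N and contact force between display and stand above 0.5 N and angle between display_mid's own z axis and vertical between 0.2 and 0.85 rad and angle between the y axis of display_mid and the y axis of stand, either way round below 0.15 rad and y of display_mid in the frame of stand between -0.03 and 0.03 m and x of display_mid in the frame of stand between -0.06 and 0.03 m and linear speed of display below 0.02 m/s); the robot touches nothing.
It fails at once if the gripper or arm loads the prop leg with more than 18 N (contact force between any of the fingers, the arm and prop_leg above 18 N).
It fails at once if the blank panel or another bystander is moved by more than 30 mm (distance of any of blank_mid, meter, spool, driver, cleaner, flux, battery from where it was at the start of the episode above 0.03 m).
It also fails if it takes over 72 s, if anything falls off the work surface, if the arm or the gripper's body presses on something with over 40 N, if the wrist force passes 120 N, or if a joint passes its speed limit or range.

## Working session

There is one attempt and no reset: what is moved stays moved. The work goes in short steps, Python scripts to look and compute and a tool call to move; the robot and the scene stay as the last step left them, time stands still between calls to the robot, and variables do not carry over. Pictures are saved under pics/ and viewed, and the job is handed in when it is done.

Besides the shell and the picture viewer there is one more tool, called as name([rows], argument=value, ...), one row to a line, values as JSON. servo_tool: Moves the arm, as the interface text tells. Its arguments: {"type":"object","properties":{"deltas":{"type":"array"},"claw":{"type":"number"}},"required":["deltas"]}

```bash
mkdir -p pics; cat > h.py <<'E'
import numpy as np, cv2
from bench import telemetry, capture, sign_off, spot_in, masks_of
def cam(p):
    R,_=cv2.Rodrigues(np.array(p['rvec'],float)); return R,np.array(p['tvec'],float).reshape(3)
def cloud(p):
    R,t=cam(p); z=p['z_map']; v,u=np.indices(z.shape)
    P=np.stack([(u-p['cx'])/p['fx']*z,(v-p['cy'])/p['fy']*z,z],-1)
    W=(P-t)@R; W[z<=0]=np.nan; return W
def st():
    s=telemetry.get_state(); print('t',s['time_s'],'p',np.round(s['ee_pos'],4),'f',np.round(s['ft_force'],2),'o',round(s['opening'],4),'q',np.round(s['joint_positions'],1)); print(np.round(s['ee_rot'],3)); return s
E
python3 - <<'E'
from h import *
st()
for n in ['scene','top']:
    p=capture(n); cv2.imwrite(f'pics/{n}0.png',p['image']); np.savez(n+'0.npz',**{k:v for k,v in p.items()})
    for o in ['stand','prop_leg','end_stop','rack','display_mid','blank_mid','meter','spool','driver','cleaner','flux','battery']:
        W=cloud(p)
        for m in masks_of(o,p)[:3]:
            px=W[m['pixels']]; print(n,o,round(m['p'],2),np.round(m['bbox']),np.round(np.nanmedian(px,0),3),np.round(np.nanmin(px,0),3),np.round(np.nanmax(px,0),3))
E
```

```text
t 0.0 p [0.2091 0.6148 0.2524] f [ 0.02  0.15 -0.17] o 0.0853 q [-75.   30.8  -0.3  88.2   0.1  61.2  -4.1]
[[ 0.322  0.947 -0.   ]
 [ 0.947 -0.322 -0.002]
 [-0.002  0.    -1.   ]]
scene stand 0.91 [244. 203.  60.  29.] [ 0.762 -0.224  0.008] [ 0.655 -0.338 -0.003] [ 0.863 -0.138  0.027]
scene stand 0.89 [336. 190.  64.  38.] [ 0.506 -0.15   0.008] [ 0.407 -0.311 -0.005] [ 0.586 -0.082  0.091]
scene stand 0.58 [320. 159.  20.  14.] [ 0.438 -0.381  0.018] [ 0.406 -0.439 -0.004] [ 0.461 -0.347  0.022]
scene prop_leg 0.57 [329. 182.  18.  17.] [ 0.503 -0.154  0.051] [ 0.463 -0.224  0.005] [ 0.535 -0.141  0.088]
scene prop_leg 0.56 [233. 199.  36.   9.] [ 0.792 -0.251  0.019] [ 0.744 -0.31   0.003] [ 0.836 -0.211  0.027]
scene end_stop 0.76 [353. 182.  20.  22.] [ 0.429 -0.135  0.038] [ 0.349 -0.28  -0.005] [ 0.453 -0.114  0.07 ]
scene rack 0.75 [320. 157.  21.  14.] [ 0.437 -0.384  0.018] [ 0.395 -0.486 -0.007] [ 0.461 -0.347  0.022]
scene rack 0.73 [382. 279.  91.  50.] [0.579 0.242 0.007] [ 0.445  0.148 -0.005] [0.645 0.28  0.083]
scene display_mid 0.92 [402. 240.  41.  76.] [0.507 0.
[... 2704 characters left out ...]
. 195.  19.  16.] [0.583 0.027 0.034] [ 0.556  0.    -0.004] [0.612 0.053 0.042]
top spool 0.37 [331. 134.  29.  51.] [ 0.777 -0.046  0.036] [ 0.703 -0.094 -0.007] [ 0.868 -0.002  0.051]
top driver 0.89 [243. 149.  10.  56.] [0.78  0.233 0.022] [0.651 0.219 0.004] [0.831 0.25  0.032]
top driver 0.55 [374. 219.  13.  22.] [ 0.503 -0.167  0.056] [ 0.47  -0.194  0.011] [ 0.536 -0.144  0.095]
top flux 0.75 [199. 182.  18.  16.] [0.63  0.368 0.048] [ 0.608  0.349 -0.004] [0.662 0.41  0.056]
top battery 0.91 [446. 245.  32.  23.] [ 0.429 -0.396  0.022] [ 0.4   -0.449 -0.002] [ 0.456 -0.35   0.031]
top battery 0.48 [249. 209.  36.  60.] [0.534 0.213 0.009] [ 0.44   0.153 -0.007] [0.644 0.276 0.18 ]
```

View pics/scene0.png

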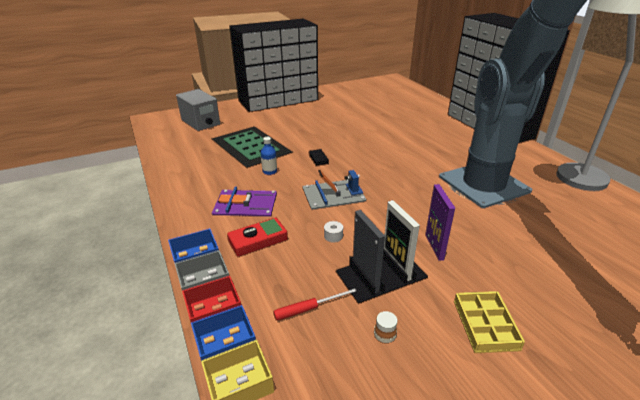

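View pics/top0.png

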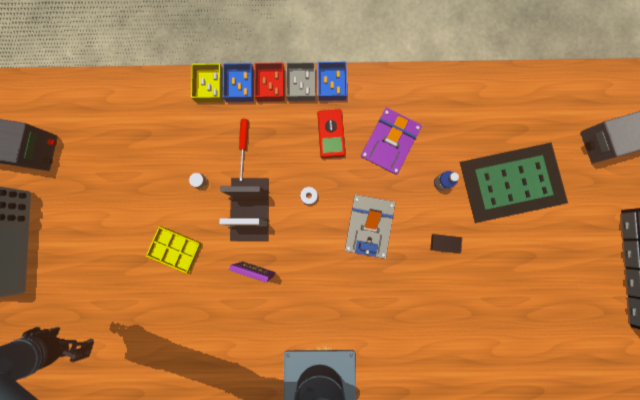

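```bash
python3 - <<'E'
import cv2,numpy as np
a=cv2.imread('pics/scene0.png'); b=cv2.imread('pics/top0.png')
c=np.vstack([np.hstack([cv2.resize(a[150:250,260:400-0],(420,300),interpolation=2),cv2.resize(a[190:310,340:480],(350,300),interpolation=2)]),np.hstack([cv2.resize(b[180:280,330:430],(300,300),interpolation=2),cv2.resize(b[170:260,210:290],(470,300),interpolation=2)])])
cv2.imwrite('pics/crop0.png',c)
E
```

```text
(no output)
```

View pics/crop0.png

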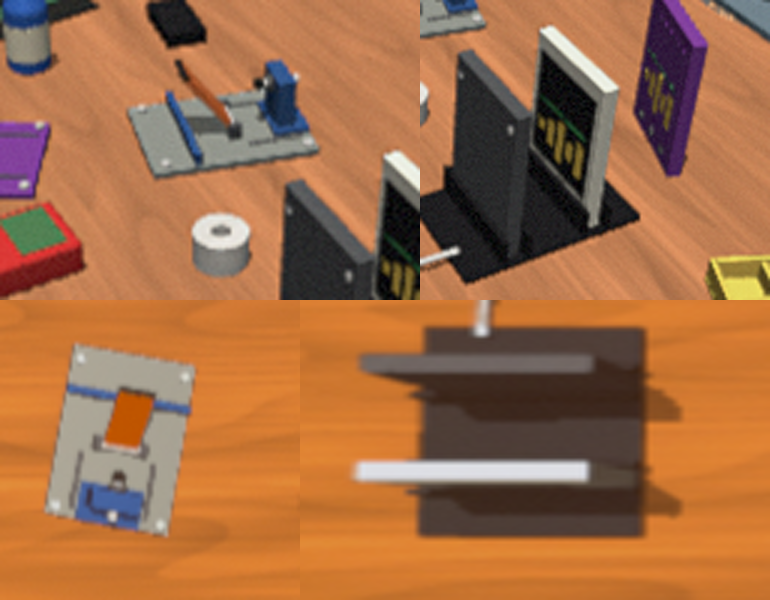

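Candidates: the white panel at scene (402,240) or top (243,222) is the display, since it is white and in the rack. The purple panel at (438,226) is a look-alike. The grey stand at scene (336,190) or top (370,226) is the one meant, not the purple one at (244,203). Next I'll measure their poses.

```bash
python3 - <<'E'
from h import *
d=np.load('top0.npz',allow_pickle=True); p={k:d[k] for k in d.files}
p={k:(float(v) if v.ndim==0 and k!='shot' else v) for k,v in p.items()}
W=cloud(p); img=p['image'].astype(int); hsv=cv2.cvtColor(p['image'],cv2.COLOR_BGR2HSV)
def rect(M,n):
    q=W[M][:,:2]; r=cv2.minAreaRect((q*1000).astype(np.float32)); print(n,M.sum(),np.round(r[0],1),np.round(r[1],1),round(r[2],1),'med',np.round(np.nanmedian(W[M],0),3))
x,y,z=W[...,0],W[...,1],W[...,2]
R,t=cam(p); print('cam pos',-R.T@t, 'fx',p['fx'])
grey=(hsv[...,1]<70)
reg=(x>.36)&(x<.62)&(y>-.27)&(y<-.06)
wood=(hsv[...,1]>120)&(hsv[...,0]<18)
rect(reg&(abs(z-.01)<.008)&grey,'plate')
rect((x>.4)&(x<.65)&(y>.1)&(y<.3)&(z>.16)&(x<.54),'disp top')
rect((x>.54)&(x<.65)&(y>.1)&(y<.3)&(z>.16),'blank top')
rect((x>.4)&(x<.68)&(y>.1)&(y<.3)&(abs(z-.008)<.01)&(hsv[...,2]<90),'rack')
o=reg&(hsv[...,1]>150)&(hsv[...,0]<15)&(z>.03)
rect(o,'leg')
b=reg&(hsv[...,0]>100)&(hsv[...,0]<125)&(hsv[...,1]>100)
rect(b&(x>.5),'lip'); rect(b&(x<.47)&(z>.06),'stop')
# leg axis via 3D
q=W[o]; c=q.mean(0); u,s,vt=np.linalg.svd(q-c); print('leg n',c,vt,s); print(np.round(q[np.argsort(q[:,2])[[0,-1]]],3))
E
```

```text
cam pos [ 0.45184557 -0.01176599  1.3133567 ] fx 415.0136561463214
plate 1667 [ 485.9 -163.7] [128.7 178.7] 78.9 med [ 0.489 -0.161  0.01 ]
disp top 243 [497.8 213.8] [110.2  14. ] 89.5 med [0.497 0.213 0.178]
blank top 281 [588.1 212.4] [109.7  16.7] 89.1 med [0.587 0.211 0.177]
rack 1377 [544.7 214.5] [117.7 190.6] 89.4 med [0.538 0.213 0.008]
leg 207 [ 504.6 -166.9] [35.8 49.9] 77.9 med [ 0.506 -0.167  0.065]
lip 48 [ 527.3 -171.3] [122.7   5.6] 78.8 med [ 0.531 -0.15   0.024]
stop 106 [ 422.2 -151.3] [49.2 19.1] 79.2 med [ 0.422 -0.151  0.07 ]
leg n [ 0.50583398 -0.16685648  0.06307555] [[-0.59636447  0.11035076 -0.79509253]
 [ 0.18694622  0.98236249 -0.00387834]
 [-0.7806411   0.15095245  0.60647575]] [0.32806517 0.14651256 0.02406766]
[[ 0.483 -0.159  0.03 ]
 [ 0.528 -0.176  0.093]]
```

servo_tool([
  {"travel": [0,0,0],"delta_rot": [0,0,6.85]},
  {"travel": [0,0,0],"delta_rot": [0,0,6.85]},
  {"travel": [0,0,0],"delta_rot": [0,0,6.85]},
  {"travel": [0,0,0],"delta_rot": [0,0,6.85]},
  {"travel": [0,0,0],"delta_rot": [0,0,6.85]},
  {"travel": [0,0,0],"delta_rot": [0,0,6.85]},
  {"travel": [0,0,0],"delta_rot": [0,0,6.85]},
  {"travel": [0,0,0],"delta_rot": [0,0,6.85]},
  {"travel": [0,0,0],"delta_rot": [0,0,6.85]},
  {"travel": [0,0,0],"delta_rot": [0,0,6.85]},
  {"travel": [0,0,0],"delta_rot": [0,0,6.85]},
  {"travel": [0,0,0],"delta_rot": [0,0,6.85]},
  {"travel": [2.3,3.2,0],"delta_rot": [0,0,0]},
  {"travel": [2.3,3.2,0],"delta_rot": [0,0,0]},
  {"travel": [2.3,3.2,0],"delta_rot": [0,0,0]},
  {"travel": [2.3,3.2,0],"delta_rot": [0,0,0]},
  {"travel": [2.3,3.2,0],"delta_rot": [0,0,0]},
  {"travel": [2.3,3.2,0],"delta_rot": [0,0,0]},
], claw=0)

```text
time_s: 2.8
ee_pos: [0.3086, 0.3989, 0.2535]
ee_rot: [[0.982, -0.19, 0.0], [-0.19, -0.982, 0.001], [0.0, -0.001, -1.0]]
ft_force: [0.8, 0.2, 0.1]
opening: 0.0002
```

servo_tool([
  {"travel": [2.3,3.2,0],"delta_rot": [0,0,0]},
  {"travel": [2.3,3.2,0],"delta_rot": [0,0,0]},
  {"travel": [2.3,3.2,0],"delta_rot": [0,0,0]},
  {"travel": [2.3,3.2,0],"delta_rot": [0,0,0]},
  {"travel": [2.3,3.2,0],"delta_rot": [0,0,0]},
  {"travel": [2.3,3.2,0],"delta_rot": [0,0,0]},
  {"travel": [2.3,3.2,0],"delta_rot": [0,0,0]},
  {"travel": [2.3,3.2,0],"delta_rot": [0,0,0]},
  {"travel": [2.3,3.2,0],"delta_rot": [0,0,0]},
  {"travel": [2.3,3.2,0],"delta_rot": [0,0,0]},
  {"travel": [2.3,3.2,0],"delta_rot": [0,0,0]},
  {"travel": [2.3,3.2,0],"delta_rot": [0,0,0]},
  {"travel": [2.3,3.2,0],"delta_rot": [0,0,0]},
  {"travel": [2.3,3.2,0],"delta_rot": [0,0,0]},
  {"travel": [2.3,3.2,0],"delta_rot": [0,0,0]},
  {"travel": [2.3,3.2,0],"delta_rot": [0,0,0]},
  {"travel": [0,0,0],"delta_rot": [0,0,0]},
  {"travel": [0,0,0],"delta_rot": [0,0,0]},
])

```text
time_s: 4.3
ee_pos: [0.5719, -0.1751, 0.2532]
ee_rot: [[0.981, -0.195, 0.0], [-0.195, -0.981, -0.002], [0.0, 0.002, -1.0]]
ft_force: [0.0, 0.9, -0.2]
opening: -0.0006
```

```bash
cat >> h.py <<'E'
S0=np.array([.486,-.1637]); YA=np.radians(-11); SX=np.array([np.cos(YA),np.sin(YA)]); SY=np.array([-SX[1],SX[0]])
def loc(P): P=np.asarray(P); d=P[...,:2]-S0; return np.stack([d@SX,d@SY,P[...,2]],-1)
E
python3 - <<'E'
from h import *
s=st(); print(loc(s['ee_pos']))
p=capture('wrist'); cv2.imwrite('pics/w1.png',p['image'])
R,t=cam(p); print('cam',-R.T@t)
p=capture('scene'); cv2.imwrite('pics/s1.png',cv2.resize(p['image'][100:260,200:440],(720,480)))
E
```

```text
t 4.3 p [ 0.5719 -0.1751  0.2532] f [ 0.01  0.92 -0.17] o -0.0006 q [-13.2  29.1  35.9  98.  -19.3  59.2  18.1]
[[ 0.981 -0.195  0.   ]
 [-0.195 -0.981 -0.002]
 [ 0.     0.002 -1.   ]]
[0.08652552 0.00516056 0.25323392]
cam [ 0.58587089 -0.10443575  0.37314154]
```

View pics/w1.png

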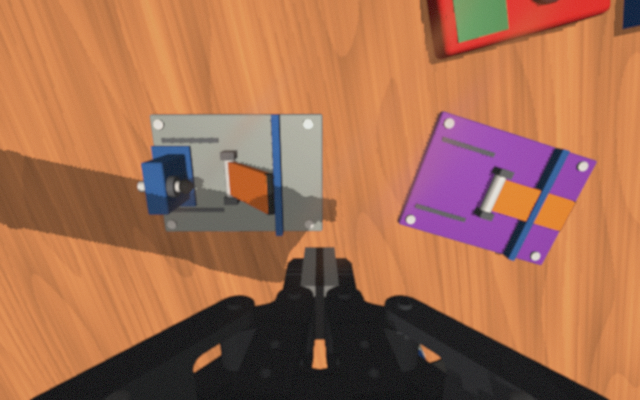

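View pics/s1.png

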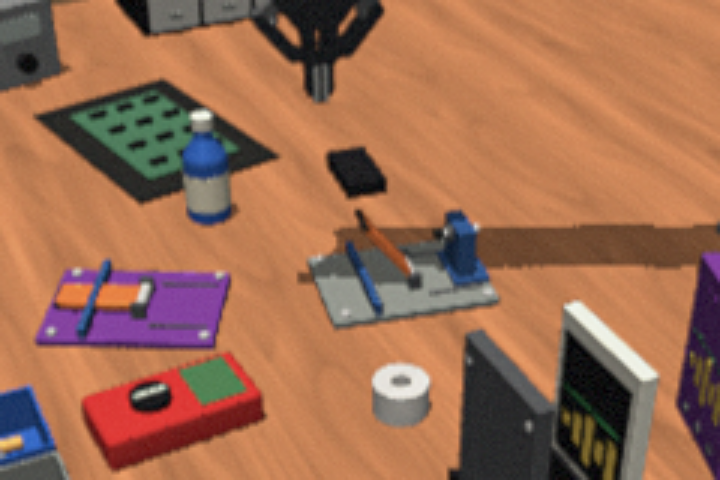

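The grey stand shows square to the tool at wrist (235,172), leg not yet swung, and the closed fingers are at (320,270), which is beyond its +x edge. I'll refine the stand pose from this view.

```bash
python3 - <<'E'
from h import *
p=capture('wrist')
W=cloud(p); hsv=cv2.cvtColor(p['image'],cv2.COLOR_BGR2HSV); x,y,z=W[...,0],W[...,1],W[...,2]
def rect(M,n):
    q=W[M][:,:2]; r=cv2.minAreaRect((q*1000).astype(np.float32)); print(n,M.sum(),np.round(r[0],1),np.round(r[1],1),round(r[2],1),'med',np.round(np.nanmedian(W[M],0),3), 'loc',np.round(loc(np.array([r[0][0]/1e3,r[0][1]/1e3,0])),4))
reg=(x>.36)&(x<.60)&(y>-.28)&(y<-.05)
rect(reg&(abs(z-.01)<.006)&(hsv[...,1]<70),'plate')
o=reg&(hsv[...,1]>170)&(hsv[...,0]<15)&(z>.03)
rect(o,'leg')
L=loc(W[o]); print('leg loc range',np.round(np.percentile(L,[1,50,99],axis=0),4))
print('fit slope deg',np.degrees(np.arctan(np.polyfit(L[:,0],L[:,2],1)[0])))
b=reg&(hsv[...,0]>100)&(hsv[...,0]<125)&(hsv[...,1]>100)
rect(b&(x>.5),'lip'); rect(b&(x<.47)&(z>.062),'stop')
bl=reg&(z>.045)&(z<.068)&(x<.49)&(hsv[...,1]<100)
L=loc(W[bl]);print('stud',len(L),np.round(np.percentile(L,[1,50,99],axis=0),4))
E
```

```text
plate 13542 [ 485.8 -162.3] [129.1 179.3] 78.6 med [ 0.493 -0.151  0.01 ] loc [-0.0005  0.0014  0.    ]
leg 1276 [ 504.7 -165.8] [35.3 45.6] 78.9 med [ 0.508 -0.165  0.064] loc [0.0188 0.0015 0.    ]
leg loc range [[-0.0033 -0.0148  0.0307]
 [ 0.0218  0.0032  0.0644]
 [ 0.041   0.019   0.0905]]
fit slope deg 53.41256189474909
lip 836 [ 527.6 -169.6] [108.7  72. ] 45.9 med [ 0.53  -0.163  0.023] loc [0.0419 0.0022 0.    ]
stop 1082 [ 423.3 -149.2] [48.3 19.8] 78.5 med [ 0.424 -0.147  0.069] loc [-0.0643  0.0023  0.    ]
stud 666 [[-0.0833 -0.0226  0.0465]
 [-0.0513  0.0009  0.0621]
 [-0.0345  0.0261  0.0679]]
```

servo_tool([
  {"travel": [0.2,0.2,3.2],"delta_rot": [0,0,0]},
  {"travel": [0.2,0.2,3.2],"delta_rot": [0,0,0]},
  {"travel": [0,0,3.2],"delta_rot": [0,0,0]},
  {"travel": [0,0,3.2],"delta_rot": [0,0,0]},
  {"travel": [0,0,3.2],"delta_rot": [0,0,0]},
  {"travel": [0,0,0],"delta_rot": [0,0,0]},
  {"travel": [-0.3,0,0],"delta_rot": [0,0,0]},
  {"travel": [-0.3,0,0],"delta_rot": [0,0,0]},
  {"travel": [-0.3,0,0],"delta_rot": [0,0,0]},
  {"travel": [-0.3,0,0],"delta_rot": [0,0,0]},
  {"travel": [0,0,0],"delta_rot": [0,0,0]},
])

```text
time_s: 5.37
ee_pos: [0.5634, -0.1745, 0.0948]
ee_rot: [[0.982, -0.191, 0.002], [-0.191, -0.982, -0.0], [0.002, -0.0, -1.0]]
ft_force: [0.1, 0.5, -0.5]
opening: -0.0002
```

```bash
sed -i 's/-.1637\]/-.163]/; s/radians(-11)/radians(-11.2)/' h.py; python3 - <<'E'
from h import *
s=st(); print(loc(s['ee_pos']))
p=capture('wrist'); cv2.imwrite('pics/w2.png',p['image'])
E
```

```text
t 5.3667 p [ 0.5634 -0.1745  0.0948] f [ 0.07  0.48 -0.49] o -0.0002 q [ -7.8  40.3  28.7 104.7 -27.7  42.   25.2]
[[ 0.982 -0.191  0.002]
 [-0.191 -0.982 -0.   ]
 [ 0.002 -0.    -1.   ]]
[0.07815217 0.00376346 0.09479905]
```

View pics/w2.png

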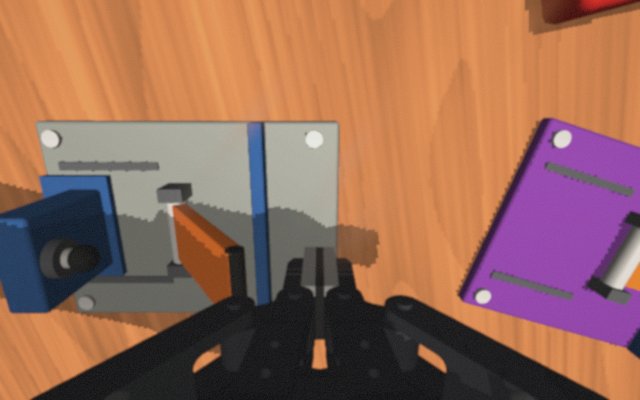

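The closed fingers are at (318,270), just +x of the leg's black tip at (237,275). The path is clear.

servo_tool([
  {"travel": [-0.3,0.1,0],"delta_rot": [0,0,0]},
  {"travel": [-0.3,0.1,0],"delta_rot": [0,0,0]},
  {"travel": [-0.3,0,0],"delta_rot": [0,0,0]},
  {"travel": [-0.3,0,0],"delta_rot": [0,0,0]},
  {"travel": [-0.3,0,0],"delta_rot": [0,0,0]},
  {"travel": [-0.3,0,0],"delta_rot": [0,0,0]},
])

```text
time_s: 5.92
ee_pos: [0.5457, -0.1732, 0.0935]
ee_rot: [[0.982, -0.191, 0.002], [-0.191, -0.982, -0.001], [0.002, 0.0, -1.0]]
ft_force: [6.0, -0.8, 1.4]
opening: 0.0
```

servo_tool([
  {"travel": [-0.3,0,0],"delta_rot": [0,0,0]},
  {"travel": [-0.3,0,0],"delta_rot": [0,0,0]},
  {"travel": [-0.3,0,0],"delta_rot": [0,0,0]},
  {"travel": [-0.3,0,0],"delta_rot": [0,0,0]},
])

```text
time_s: 6.25
ee_pos: [0.539, -0.172, 0.0959]
ee_rot: [[0.982, -0.19, 0.011], [-0.19, -0.982, -0.003], [0.012, 0.001, -1.0]]
ft_force: [8.7, -2.4, 7.1]
opening: -0.0001
```

servo_tool([
  {"travel": [-0.1,0,-0.3],"delta_rot": [0,0,0]},
  {"travel": [-0.25,0,-0.17],"delta_rot": [0,0,0]},
  {"travel": [-0.25,0,-0.15],"delta_rot": [0,0,0]},
  {"travel": [-0.25,0,-0.15],"delta_rot": [0,0,0]},
])

```text
time_s: 6.58
ee_pos: [0.5274, -0.1698, 0.1022]
ee_rot: [[0.982, -0.19, 0.005], [-0.19, -0.982, -0.002], [0.005, 0.001, -1.0]]
ft_force: [4.1, -1.8, 1.3]
opening: -0.0001
```

servo_tool([
  {"travel": [-0.25,0,-0.13],"delta_rot": [0,0,0]},
  {"travel": [-0.25,0,-0.12],"delta_rot": [0,0,0]},
  {"travel": [-0.25,0,-0.11],"delta_rot": [0,0,0]},
  {"travel": [-0.25,0,-0.1],"delta_rot": [0,0,0]},
])

```text
time_s: 6.92
ee_pos: [0.5163, -0.1676, 0.1063]
ee_rot: [[0.982, -0.19, 0.002], [-0.19, -0.982, -0.001], [0.003, 0.0, -1.0]]
ft_force: [4.6, -2.0, 4.5]
opening: 0.0
```

```bash
python3 - <<'E'
from h import *
s=st(); print(loc(s['ee_pos']))
p=capture('scene'); cv2.imwrite('pics/s3.png',cv2.resize(p['image'][130:230,260:410],(750,500)))
E
```

```text
t 6.9167 p [ 0.5163 -0.1676  0.1063] f [ 4.63 -1.95  4.47] o 0.0 q [ -9.   35.7  29.5 111.7 -26.9  39.3  26. ]
[[ 0.982 -0.19   0.002]
 [-0.19  -0.982 -0.001]
 [ 0.003  0.    -1.   ]]
[0.03057133 0.00137949 0.10629193]
```

View pics/s3.png

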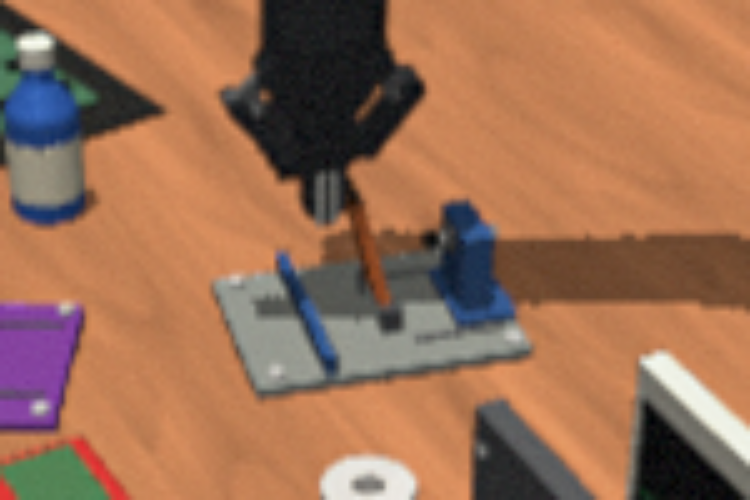

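servo_tool([
  {"travel": [-0.3,0,-0.07],"delta_rot": [0,0,0]},
  {"travel": [-0.3,0,-0.05],"delta_rot": [0,0,0]},
  {"travel": [-0.3,0,-0.04],"delta_rot": [0,0,0]},
  {"travel": [-0.3,0,-0.02],"delta_rot": [0,0,0]},
  {"travel": [-0.3,0,0],"delta_rot": [0,0,0]},
  {"travel": [-0.3,0,0.02],"delta_rot": [0,0,0]},
])

```text
time_s: 7.47
ee_pos: [0.4971, -0.1636, 0.1071]
ee_rot: [[0.982, -0.19, -0.0], [-0.19, -0.982, 0.0], [-0.0, -0.0, -1.0]]
ft_force: [4.1, -1.2, 2.9]
opening: -0.0
```

servo_tool([
  {"travel": [-0.3,0,0.04],"delta_rot": [0,0,0]},
  {"travel": [-0.3,0,0.06],"delta_rot": [0,0,0]},
  {"travel": [-0.3,0,0.08],"delta_rot": [0,0,0]},
  {"travel": [-0.3,0,0.1],"delta_rot": [0,0,0]},
  {"travel": [-0.3,0,0.1],"delta_rot": [0,0,0]},
])

```text
time_s: 7.88
ee_pos: [0.4827, -0.1609, 0.1033]
ee_rot: [[0.982, -0.19, 0.0], [-0.19, -0.982, 0.0], [0.0, -0.0, -1.0]]
ft_force: [4.2, -0.7, 2.2]
opening: 0.0003
```

```bash
python3 - <<'E'
from h import *
s=st(); print(loc(s['ee_pos']))
p=capture('scene'); cv2.imwrite('pics/s4.png',cv2.resize(p['image'][130:230,260:410],(750,500)))
E
```

```text
t 7.8833 p [ 0.4827 -0.1609  0.1033] f [ 4.22 -0.74  2.15] o 0.0003 q [ -9.4  33.4  29.3 116.6 -26.9  36.6  26.9]
[[ 0.982 -0.19   0.   ]
 [-0.19  -0.982  0.   ]
 [ 0.    -0.    -1.   ]]
[-0.00368509  0.00143626  0.10332493]
```

View pics/s4.png

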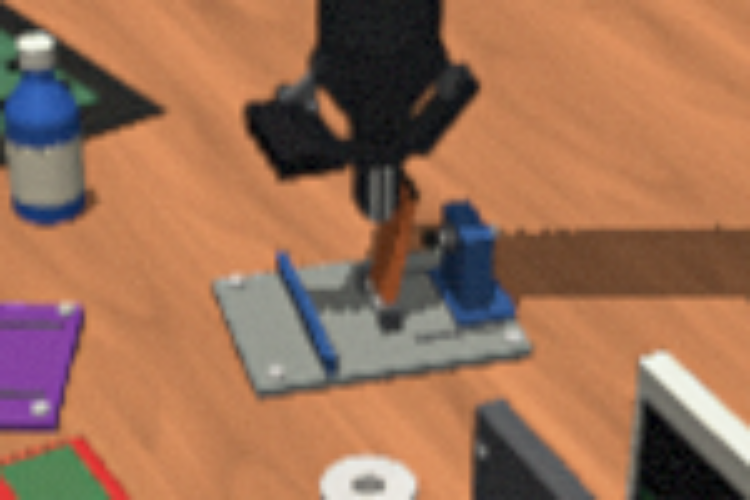

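servo_tool([
  {"travel": [-0.2,0,0.06],"delta_rot": [0,0,0]},
  {"travel": [-0.2,0,0.06],"delta_rot": [0,0,0]},
  {"travel": [-0.2,0,0.06],"delta_rot": [0,0,0]},
  {"travel": [0,0,0],"delta_rot": [0,0,0]},
])

```text
time_s: 8.27
ee_pos: [0.4764, -0.1597, 0.1014]
ee_rot: [[0.982, -0.191, -0.001], [-0.191, -0.982, 0.0], [-0.001, -0.0, -1.0]]
ft_force: [2.4, 0.2, 2.5]
opening: -0.0001
```

servo_tool([
  {"travel": [-0.2,0,0.06],"delta_rot": [0,0,0]},
  {"travel": [-0.2,0,0.06],"delta_rot": [0,0,0]},
  {"travel": [0,0,0],"delta_rot": [0,0,0]},
])

```text
time_s: 8.52
ee_pos: [0.4725, -0.1589, 0.1002]
ee_rot: [[0.982, -0.191, -0.001], [-0.191, -0.982, 0.0], [-0.001, -0.0, -1.0]]
ft_force: [2.7, -1.5, 3.4]
opening: 0.0002
```

servo_tool([
  {"travel": [-0.15,0,0.05],"delta_rot": [0,0,0]},
  {"travel": [-0.15,0,0.05],"delta_rot": [0,0,0]},
  {"travel": [0,0,0],"delta_rot": [0,0,0]},
])

```text
time_s: 8.77
ee_pos: [0.4697, -0.1584, 0.0993]
ee_rot: [[0.982, -0.191, -0.001], [-0.191, -0.982, 0.0], [-0.001, -0.0, -1.0]]
ft_force: [2.1, -0.6, 3.6]
opening: 0.0002
```

servo_tool([
  {"travel": [-0.15,0,0.06],"delta_rot": [0,0,0]},
  {"travel": [-0.15,0,0.06],"delta_rot": [0,0,0]},
  {"travel": [-0.15,0,0.06],"delta_rot": [0,0,0]},
  {"travel": [0,0,0],"delta_rot": [0,0,0]},
])

```text
time_s: 9.1
ee_pos: [0.4653, -0.1575, 0.0975]
ee_rot: [[0.982, -0.191, -0.0], [-0.191, -0.982, 0.0], [-0.0, -0.0, -1.0]]
ft_force: [2.4, -0.2, 2.9]
opening: -0.0002
```

servo_tool([
  {"travel": [-0.15,0,0.06],"delta_rot": [0,0,0]},
  {"travel": [-0.15,0,0.06],"delta_rot": [0,0,0]},
  {"travel": [0,0,0],"delta_rot": [0,0,0]},
])

```text
time_s: 9.35
ee_pos: [0.4624, -0.157, 0.0962]
ee_rot: [[0.982, -0.191, -0.0], [-0.191, -0.982, 0.0], [-0.0, -0.0, -1.0]]
ft_force: [1.4, -0.6, 2.2]
opening: 0.0
```

```bash
python3 - <<'E'
from h import *
s=st(); print(loc(s['ee_pos']))
p=capture('wrist'); cv2.imwrite('pics/w5.png',p['image'])
p=capture('scene'); cv2.imwrite('pics/s5.png',cv2.resize(p['image'][130:230,260:410],(750,500)))
E
```

```text
t 9.35 p [ 0.4624 -0.157   0.0962] f [ 1.37 -0.64  2.16] o 0.0 q [ -9.2  32.6  28.7 119.5 -27.4  34.3  27.8]
[[ 0.982 -0.191 -0.   ]
 [-0.191 -0.982  0.   ]
 [-0.    -0.    -1.   ]]
[-0.02428389  0.00134562  0.09624442]
```

View pics/s5.png

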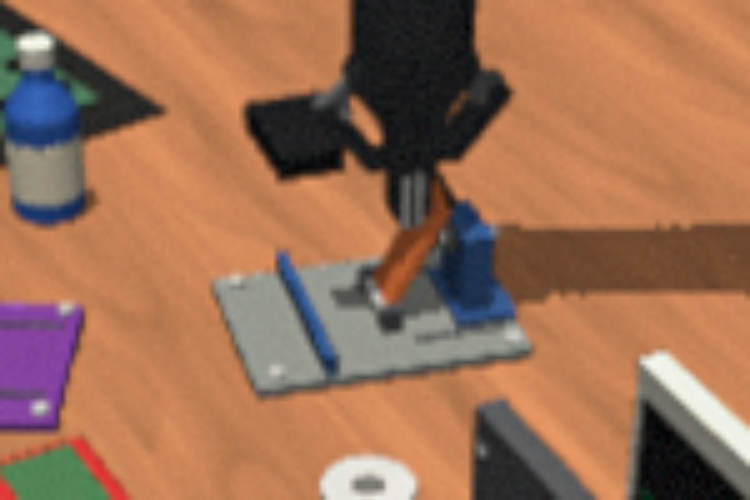

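View pics/w5.png

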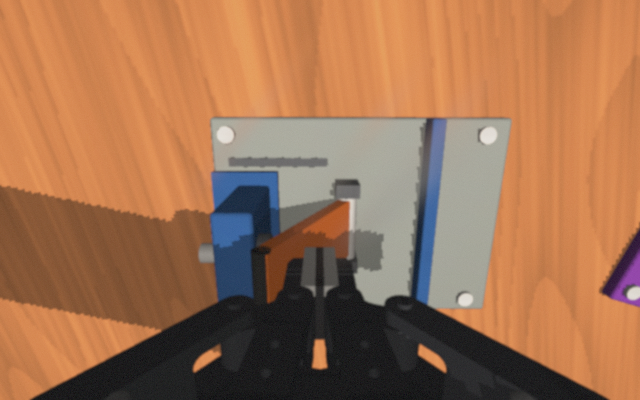

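servo_tool([
  {"travel": [0.1,0,-0.4],"delta_rot": [0,0,0]},
  {"travel": [-0.2,0,-0.3],"delta_rot": [0,0,0]},
  {"travel": [-0.2,0,0],"delta_rot": [0,0,0]},
  {"travel": [0,0,0],"delta_rot": [0,0,0]},
  {"travel": [0,0,0],"delta_rot": [0,0,0]},
])

```text
time_s: 9.87
ee_pos: [0.4592, -0.1563, 0.1033]
ee_rot: [[0.982, -0.19, -0.001], [-0.19, -0.982, 0.0], [-0.001, -0.0, -1.0]]
ft_force: [0.6, 0.1, -0.2]
opening: 0.0001
```

servo_tool([
  {"travel": [-0.15,0,0],"delta_rot": [0,0,0]},
  {"travel": [-0.15,0,0],"delta_rot": [0,0,0]},
  {"travel": [0,0,0],"delta_rot": [0,0,0]},
])

```text
time_s: 10.12
ee_pos: [0.4582, -0.1562, 0.1038]
ee_rot: [[0.982, -0.19, 0.003], [-0.19, -0.982, -0.001], [0.003, 0.0, -1.0]]
ft_force: [4.8, -0.8, -0.5]
opening: 0.0001
```

servo_tool([
  {"travel": [-0.15,0,0],"delta_rot": [0,0,0]},
  {"travel": [-0.1,0,0],"delta_rot": [0,0,0]},
  {"travel": [0,0,0],"delta_rot": [0,0,0]},
])

```text
time_s: 10.37
ee_pos: [0.4574, -0.1561, 0.1043]
ee_rot: [[0.982, -0.19, 0.006], [-0.19, -0.982, -0.002], [0.006, 0.001, -1.0]]
ft_force: [7.6, -1.8, -0.8]
opening: 0.0
```

servo_tool([
  {"travel": [-0.15,0,0],"delta_rot": [0,0,0]},
  {"travel": [-0.15,0,0],"delta_rot": [0,0,0]},
  {"travel": [0,0,0],"delta_rot": [0,0,0]},
])

```text
time_s: 10.62
ee_pos: [0.4566, -0.1561, 0.1049]
ee_rot: [[0.982, -0.19, 0.01], [-0.19, -0.982, -0.004], [0.01, 0.002, -1.0]]
ft_force: [12.0, -2.1, -1.2]
opening: 0.0001
```

Now at 12.2 N. I'll nudge slightly and hold for over a second.

servo_tool([
  {"travel": [-0.08,0,0],"delta_rot": [0,0,0]},
  {"travel": [0,0,0],"delta_rot": [0,0,0]},
  {"travel": [0,0,0],"delta_rot": [0,0,0]},
  {"travel": [0,0,0],"delta_rot": [0,0,0]},
])

```text
time_s: 10.95
ee_pos: [0.4564, -0.1561, 0.1051]
ee_rot: [[0.982, -0.19, 0.011], [-0.19, -0.982, -0.004], [0.011, 0.002, -1.0]]
ft_force: [12.2, -2.4, -1.5]
opening: 0.0001
```

servo_tool([
  {"travel": [0,0,0],"delta_rot": [0,0,0]},
  {"travel": [0,0,0],"delta_rot": [0,0,0]},
  {"travel": [0,0,0],"delta_rot": [0,0,0]},
  {"travel": [0,0,0],"delta_rot": [0,0,0]},
  {"travel": [0,0,0],"delta_rot": [0,0,0]},
  {"travel": [0,0,0],"delta_rot": [0,0,0]},
])

```text
time_s: 11.45
ee_pos: [0.4564, -0.1561, 0.1051]
ee_rot: [[0.982, -0.19, 0.011], [-0.19, -0.982, -0.004], [0.011, 0.002, -1.0]]
ft_force: [11.7, -2.5, -1.2]
opening: 0.0002
```

servo_tool([
  {"travel": [0,0,0],"delta_rot": [0,0,0]},
  {"travel": [0,0,0],"delta_rot": [0,0,0]},
  {"travel": [0,0,0],"delta_rot": [0,0,0]},
  {"travel": [0,0,0],"delta_rot": [0,0,0]},
  {"travel": [0,0,0],"delta_rot": [0,0,0]},
  {"travel": [0,0,0],"delta_rot": [0,0,0]},
])

```text
time_s: 11.95
ee_pos: [0.4564, -0.1561, 0.1051]
ee_rot: [[0.982, -0.19, 0.011], [-0.19, -0.982, -0.004], [0.011, 0.002, -1.0]]
ft_force: [12.9, -2.3, -0.7]
opening: -0.0001
```

```bash
python3 - <<'E'
from h import *
s=st(); print(loc(s['ee_pos']))
p=capture('scene'); cv2.imwrite('pics/s6.png',cv2.resize(p['image'][130:230,260:410],(750,500)))
p=capture('wrist'); cv2.imwrite('pics/w6.png',p['image'])
E
```

```text
t 11.95 p [ 0.4564 -0.1561  0.1051] f [12.89 -2.28 -0.7 ] o -0.0001 q [ -9.9  31.   29.4 120.8 -26.8  33.9  27.6]
[[ 0.982 -0.19   0.011]
 [-0.19  -0.982 -0.004]
 [ 0.011  0.002 -1.   ]]
[-0.0303974   0.00103892  0.1050693 ]
```

View pics/s6.png

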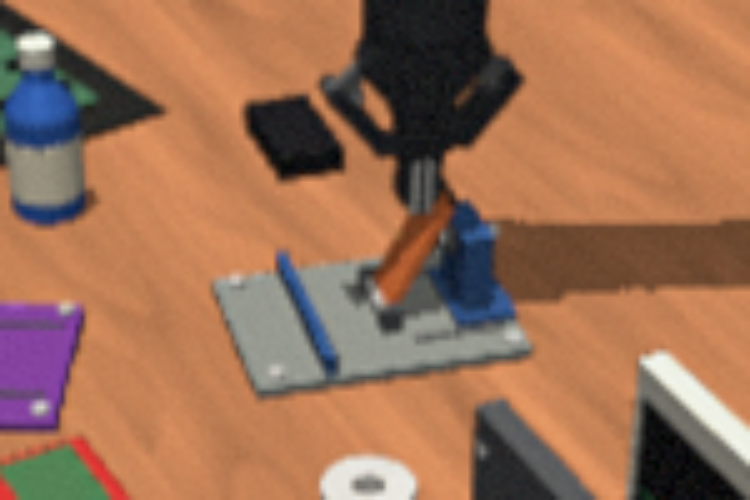

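View pics/w6.png

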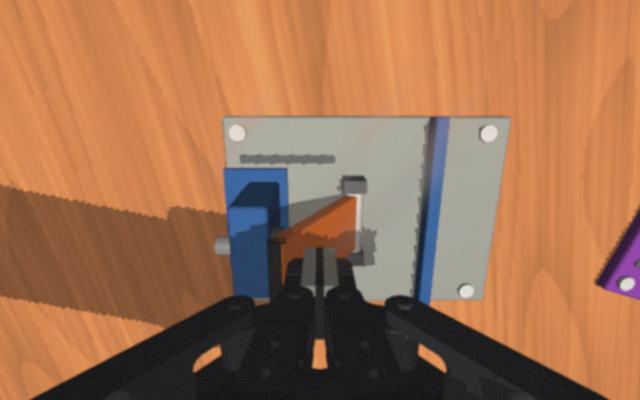

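servo_tool([
  {"travel": [1.0,0,0],"delta_rot": [0,0,0]},
  {"travel": [1.0,0,0],"delta_rot": [0,0,0]},
  {"travel": [1.0,0,0],"delta_rot": [0,0,0]},
  {"travel": [1.0,0,0],"delta_rot": [0,0,0]},
  {"travel": [0,0,-3.5],"delta_rot": [0,0,0]},
  {"travel": [0,0,-3.5],"delta_rot": [0,0,0]},
  {"travel": [0,0,-3.5],"delta_rot": [0,0,0]},
  {"travel": [0,0,-3.5],"delta_rot": [0,0,0]},
  {"travel": [0,0,-3.5],"delta_rot": [0,0,-5.6]},
  {"travel": [0,0,-1.5],"delta_rot": [0,0,-5.6]},
  {"travel": [0,-3.5,0],"delta_rot": [0,0,0]},
  {"travel": [0,-3.5,0],"delta_rot": [0,0,0]},
  {"travel": [0,-3.5,0],"delta_rot": [0,0,0]},
  {"travel": [0,-3.5,0],"delta_rot": [0,0,0]},
  {"travel": [0,-3.5,0],"delta_rot": [0,0,0]},
  {"travel": [0,-3.5,0],"delta_rot": [0,0,0]},
  {"travel": [0,-3.5,0],"delta_rot": [0,0,0]},
  {"travel": [0,-3.5,0],"delta_rot": [0,0,0]},
  {"travel": [0,-3.0,0],"delta_rot": [0,0,0]},
  {"travel": [0,0,0],"delta_rot": [0,0,0]},
], claw=5)

```text
time_s: 13.72
ee_pos: [0.4876, 0.1549, 0.2926]
ee_rot: [[1.0, 0.013, -0.002], [0.013, -1.0, 0.001], [-0.002, -0.001, -1.0]]
ft_force: [-0.5, -0.5, -0.3]
opening: 0.0499
```

```bash
python3 - <<'E'
from h import *
s=st()
p=capture('wrist'); cv2.imwrite('pics/w7.png',p['image'])
W=cloud(p); x,y,z=W[...,0],W[...,1],W[...,2]
def rect(M,n):
    q=W[M][:,:2]; r=cv2.minAreaRect((q*1000).astype(np.float32)); print(n,M.sum(),np.round(r[0],1),np.round(r[1],1),round(r[2],1),'med',np.round(np.nanmedian(W[M],0),4))
rect((x>.46)&(x<.54)&(y>.13)&(y<.3)&(z>.172)&(z<.184),'disp top')
rect((x>.56)&(x<.63)&(y>.13)&(y<.3)&(z>.172)&(z<.184),'blank top')
p=capture('top'); cv2.imwrite('pics/t7.png',p['image'][150:300,200:440])
W=cloud(p); x,y,z=W[...,0],W[...,1],W[...,2]
hsv=cv2.cvtColor(p['image'],cv2.COLOR_BGR2HSV)
L=loc(W); o=(hsv[...,1]>150)&(hsv[...,0]<15)&(z>.025)&(abs(L[...,0]+.02)<.06)&(abs(L[...,1])<.04)
l=L[o]; print('leg',o.sum(),np.round(np.percentile(l,[1,50,99],axis=0),4)); f=np.polyfit(l[:,2],l[:,0],1); print('past vert deg',-np.degrees(np.arctan(f[0])),f)
p=capture('scene'); cv2.imwrite('pics/s7.png',cv2.resize(p['image'][130:230,260:410],(750,500)))
E
```

```text
t 13.7167 p [0.4876 0.1549 0.2926] f [-0.51 -0.47 -0.28] o 0.0499 q [-46.3  15.6  28.7 107.7  -8.8  58.9 -13.2]
[[ 1.     0.013 -0.002]
 [ 0.013 -1.     0.001]
 [-0.002 -0.001 -1.   ]]
disp top 3958 [499. 215.] [110.4  16.1] 89.3 med [0.4989 0.2203 0.1773]
blank top 4236 [588.6 213.7] [109.8  16.7] 89.3 med [0.5875 0.2188 0.1772]
leg 141 [[-0.0458 -0.0169  0.0254]
 [-0.0279 -0.0002  0.0637]
 [-0.0079  0.0157  0.099 ]]
past vert deg 27.24534001427944 [-0.51493094  0.00537144]
```

View pics/w7.png

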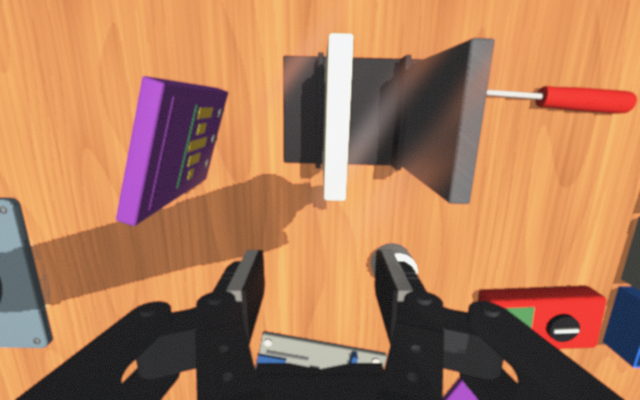

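View pics/s7.png

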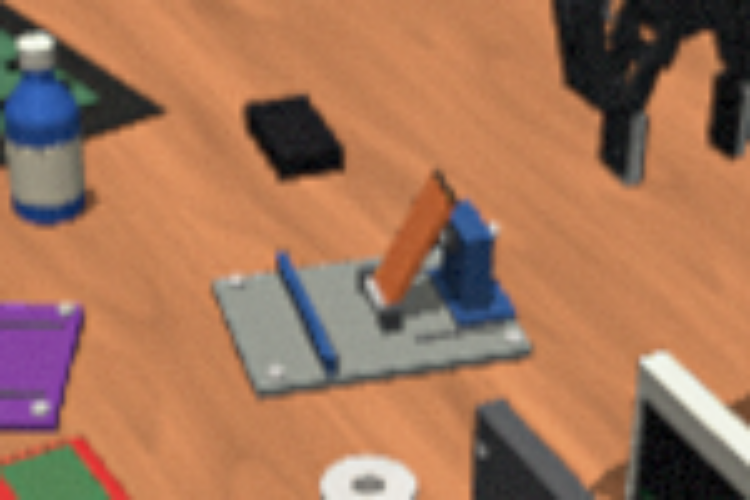

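The leg (seen at (410,235) in the crop) stays up against the stud, 27° past vertical. The white display's top edge is at wrist (338,115), and its pose is confirmed.

servo_tool([
  {"travel": [0.6,-3,0],"delta_rot": [0,0,1.4]},
  {"travel": [0.5,-3,0],"delta_rot": [0,0,0]},
  {"travel": [0,0,2],"delta_rot": [0,0,0]},
  {"travel": [0,0,2],"delta_rot": [0,0,0]},
  {"travel": [0,0,0],"delta_rot": [0,0,0]},
  {"travel": [0,0,0],"delta_rot": [0,0,0]},
])

```text
time_s: 14.37
ee_pos: [0.5, 0.2055, 0.2529]
ee_rot: [[1.0, -0.023, -0.002], [-0.023, -1.0, -0.002], [-0.002, 0.002, -1.0]]
ft_force: [-0.1, 0.5, 0.2]
opening: 0.05
```

servo_tool([
  {"travel": [-0.1,-0.9,0],"delta_rot": [0,0,-0.6]},
  {"travel": [0,0,2.5],"delta_rot": [0,0,0]},
  {"travel": [0,0,2.5],"delta_rot": [0,0,0]},
  {"travel": [0,0,2.5],"delta_rot": [0,0,0]},
  {"travel": [0,0,2.5],"delta_rot": [0,0,0]},
  {"travel": [0,0,0],"delta_rot": [0,0,0]},
  {"travel": [0,0,0],"delta_rot": [0,0,0]},
  {"travel": [0,0,0],"delta_rot": [0,0,0]},
])

```text
time_s: 15.03
ee_pos: [0.5008, 0.2171, 0.1553]
ee_rot: [[1.0, -0.01, 0.002], [-0.01, -1.0, 0.001], [0.002, -0.001, -1.0]]
ft_force: [0.9, -0.1, 0.0]
opening: 0.0501
```

servo_tool([
  {"travel": [0,0,0],"delta_rot": [0,0,0]},
  {"travel": [0,0,0],"delta_rot": [0,0,0]},
  {"travel": [0,0,0],"delta_rot": [0,0,0]},
  {"travel": [0,0,0],"delta_rot": [0,0,0]},
  {"travel": [0,0,0],"delta_rot": [0,0,0]},
  {"travel": [0,0,0],"delta_rot": [0,0,0]},
  {"travel": [0,0,0],"delta_rot": [0,0,0]},
  {"travel": [0,0,0],"delta_rot": [0,0,0]},
], claw=0.8)

```text
time_s: 15.7
ee_pos: [0.5001, 0.2171, 0.1548]
ee_rot: [[1.0, -0.01, 0.001], [-0.01, -1.0, 0.001], [0.001, -0.001, -1.0]]
ft_force: [-1.3, 0.4, 6.5]
opening: 0.0154
```

```bash
python3 - <<'E'
from h import *
s=st()
p=capture('wrist'); cv2.imwrite('pics/w8.png',p['image'])
E
```

```text
t 15.7 p [0.5001 0.2171 0.1548] f [-1.32  0.38  6.51] o 0.0154 q [-46.1  29.7  23.4 109.8 -16.6  43.7 -13.9]
[[ 1.    -0.01   0.001]
 [-0.01  -1.     0.001]
 [ 0.001 -0.001 -1.   ]]
```

View pics/w8.png

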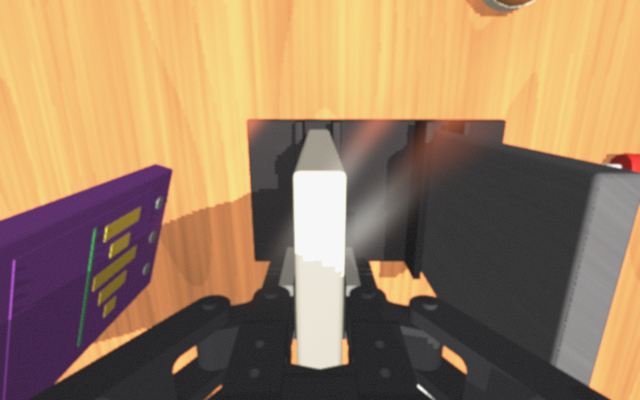

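Grip is good (15.4 mm opening on the 16 mm slab). Before going on I'll check that the tilted placement pose is reachable, using a kinematic model fitted to the logged states.

```bash
cat > kin.py <<'E'
import numpy as np
from scipy.optimize import least_squares
from scipy.spatial.transform import Rotation as Rn
D=[([-75.012,30.733,-.252,88.115,.149,61.152,-4.079],[.209,.615,.253],71.2),
([-13.2,29.1,35.9,98.,-19.3,59.2,18.1],[.5719,-.1751,.2532],-11.2),
([-7.8,40.3,28.7,104.7,-27.7,42.,25.2],[.5634,-.1745,.0948],-11),
([-9.,35.7,29.5,111.7,-26.9,39.3,26.],[.5163,-.1676,.1063],-11),
([-9.4,33.4,29.3,116.6,-26.9,36.6,26.9],[.4827,-.1609,.1033],-11),
([-9.2,32.6,28.7,119.5,-27.4,34.3,27.8],[.4624,-.157,.0962],-11),
([-46.3,15.6,28.7,107.7,-8.8,58.9,-13.2],[.4876,.1549,.2926],.7),
([-46.1,29.7,23.4,109.8,-16.6,43.7,-13.9],[.5001,.2171,.1548],-.6)]
def fk(q,P,S):
    q=np.radians(q)*S; d1,a,b,c,o2,o4,o6,o1,y1,y2,y3,x1,x2,x3=P
    R=Rn.from_euler('z',q[0]+o1); p=np.array([0,0,d1])+R.apply([x1,y1,0])
    for ax,i in [('y',1),('z',2)]: R=R*Rn.from_euler(ax,q[i])
    p=p+R.apply([x2,y2,a])
    for ax,i in [('y',3),('z',4)]: R=R*Rn.from_euler(ax,q[i])
    p=p+R.apply([x3,y3,b])
    for ax,i in [('y',5),('z',6)]: R=R*Rn.from_euler(ax,q[i])
    R=R*Rn.from_euler('z',o2)
    return p+R.apply([o4,o6,c]),R
def tgt(h):
    h=np.radians(h); return np.array([[np.cos(h),np.sin(h),0],[np.sin(h),-np.cos(h),0],[0,0,-1]])
E
python3 - <<'E'
from kin import *
import itertools
best=[]
for s in itertools.product([1,-1],repeat=4):
    S=np.array([s[0],1,s[1],1,s[2],1,s[3]])
    def f(P):
        r=[]
        for q,p,h in D:
            pp,R=fk(q,P,S); r+=list((pp-p)*10)+list((R.as_matrix()-tgt(h)).ravel())
        return np.array(r+list(np.array(P)[[8,9,10,11,12,13,4,5,6]]*.01))
    for o1 in (0,np.pi/2,np.pi,-np.pi/2):
      for o2 in (0,np.pi):
        P0=[.33,.4,.4,.2,o2,0,0,o1]+[0]*6
        r=least_squares(f,P0); best.append((r.cost,s,np.round(r.x,3)))
best.sort(key=lambda t:t[0])
for b in best[:4]: print(b)
E
```

```text
(np.float64(0.0006165124150452484), (-1, -1, -1, -1), array([ 3.740e-01,  5.050e-01,  4.470e-01,  3.380e-01, -3.141e+00,
       -1.000e-03, -1.000e-03,  1.000e-03, -2.500e-02, -2.100e-02,
        1.000e-03, -1.000e-03,  0.000e+00,  1.000e-03]))
(np.float64(0.0006165124150453215), (-1, -1, -1, -1), array([ 3.740e-01,  5.050e-01,  4.470e-01,  3.380e-01, -3.141e+00,
       -1.000e-03, -1.000e-03,  1.000e-03, -2.500e-02, -2.100e-02,
        1.000e-03, -1.000e-03,  0.000e+00,  1.000e-03]))
(np.float64(0.0006169035148834384), (-1, -1, -1, -1), array([ 3.600e-01,  5.050e-01,  4.470e-01,  3.250e-01,  3.142e+00,
       -1.000e-03, -1.000e-03,  6.283e+00, -2.500e-02, -2.200e-02,
        1.000e-03, -1.000e-03,  0.000e+00,  1.000e-03]))
(np.float64(0.0006169035148834609), (-1, -1, -1, -1), array([ 3.600e-01,  5.050e-01,  4.470e-01,  3.250e-01,  3.142e+00,
       -1.000e-03, -1.000e-03, -0.000e+00, -2.500e-02, -2.200e-02,
        1.000e-03, -1.000e-03,  0.000e+00,  1.000e-03]))
```

```bash
cat >> kin.py <<'E'
S=np.array([-1,1,-1,1,-1,1,-1.])
LO=np.array([-154.64,-21.42,-72.66,13.99,-74.86,10.95,-158.01]);HI=np.array([154.64,123.67,72.17,137.28,254.86,109.41,158.01])
def PP(c): return [c+.0355,.505,.447,c,-3.1415,-.001,-.001,.001,-.025,-.021,.001,-.001,0,.001]
def ik(p,R,c,q0s,n=12):
    best=None; rng=np.random.default_rng(0)
    for k in range(n):
        q0=np.clip(np.array(q0s)+(rng.normal(0,25,7) if k else 0),LO+1,HI-1)
        f=lambda q:(lambda o:np.r_[(o[0]-p)*10,(o[1].as_matrix()-R).ravel()*3])(fk(q,PP(c),S))
        r=least_squares(f,q0,bounds=(LO+.5,HI-.5))
        if best is None or r.cost<best[0]: best=(r.cost,r.x)
        if best[0]<1e-6: break
    return best
E
python3 - <<'E'
from kin import *
from h import S0,SX,SY
q0=[-9.9,31,29.4,120.8,-26.8,33.9,27.6]
h=np.radians(-11.2)
for flip in (0,1):
 for c in (.26,.34,.42):
  for th,px,pz in [(0,-.0,.2),(15,-.02,.18),(25,-.045,.16),(32,-.057,.15),(38.7,-.068,.139),(38.7,-.068,.20)]:
    t=np.radians(th)
    # tool z local = (sin,-cos), x local=(cos,sin)
    X=np.r_[SX*np.cos(t),np.sin(t)]; Z=np.r_[SX*np.sin(t),-np.cos(t)]
    if flip: X=-X
    Y=np.cross(Z,X); R=np.stack([X,Y,Z],1)
    p=np.r_[S0+SX*px,pz]
    b=ik(p,R,c,q0); print(flip,c,th,'%.1e'%b[0],np.round(b[1]))
E
```

```text
0 0.26 0 2.5e-20 [-13.  24.  34. 113. -18.  48.  20.]
0 0.26 15 1.4e-20 [-21.  21.  42. 126. -35.  27.  36.]
0 0.26 25 1.1e-28 [-13.  17.  31. 136. -70.  11.  72.]
0 0.26 32 6.6e-04 [ 76.  36. -72. 137. 102.  31. -86.]
0 0.26 38.7 7.6e-02 [ 77.  41. -72. 137. 114.  33. -94.]
0 0.26 38.7 3.0e-02 [ 81.  23. -72. 137. 100.  18. -88.]
0 0.34 0 1.3e-18 [-13.  24.  34. 113. -18.  48.  20.]
0 0.34 15 5.7e-30 [-23.  19.  44. 129. -36.  26.  38.]
0 0.34 25 2.7e-25 [ 69.  25. -61. 136.  78.  20. -69.]
0 0.34 32 7.0e-02 [ 78.  35. -72. 137.  95.  29. -79.]
0 0.34 38.7 2.9e-01 [ 80.  41. -72. 137. 107.  30. -85.]
0 0.34 38.7 2.0e-01 [ 85.  20. -72. 137.  81.  14. -68.]
0 0.42 0 1.5e-30 [-13.  24.  34. 113. -18.  48.  20.]
0 0.42 15 8.5e-24 [-25.  18.  46. 132. -37.  25.  39.]
0 0.42 25 1.9e-02 [ 78.  31. -72. 137.  77.  28. -65.]
0 0.42 32 2.1e-01 [ 81.  34. -72. 137.  86.  27. -69.]
0 0.42 38.7 5.6e-01 [ 86.  40. -72. 137.  97.  25. -72.]
0 0.42 38.7 4.3e-01 [ 90.  19. -72. 137.  50.  11. -34.]
1 0.26 0 1.6e-19 [ 59.  35. -60. 109.  36.  57. 152.]
1 0.26 15 2.8e-21 [ 57.  25. -51. 122.  38.  32
[... 197 characters left out ...]
81.  23. -72. 137. 100.  18.  92.]
1 0.34 0 2.6e-23 [ 58.  34. -58. 109.  35.  57. 152.]
1 0.34 15 5.0e-30 [ 49.  20. -41. 125.  29.  27. 157.]
1 0.34 25 1.3e-25 [ 61.  21. -52. 137.  76.  15. 112.]
1 0.34 32 7.7e-02 [ 78.  35. -72. 137.  95.  29. 101.]
1 0.34 38.7 3.1e-01 [ 80.  41. -72. 137. 106.  30.  95.]
1 0.34 38.7 2.1e-01 [ 84.  20. -72. 137.  81.  14. 112.]
1 0.42 0 2.8e-30 [ 57.  33. -58. 109.  34.  57. 153.]
1 0.42 15 7.8e-30 [ 62.  22. -55. 128.  39.  29. 147.]
1 0.42 25 2.2e-02 [ 78.  31. -72. 137.  77.  28. 114.]
1 0.42 32 2.2e-01 [ 81.  34. -72. 137.  86.  27. 111.]
1 0.42 38.7 5.8e-01 [ 85.  40. -72. 137.  97.  26. 108.]
1 0.42 38.7 4.5e-01 [ 90.  18. -72. 137.  49.  11. 147.]
```

The straight top grip can't reach the final 38.7° lean; it stops at about 25°. I'll check a grip rotated in the display's plane (hand coming over a corner) for both the pick and the place.

```bash
cat > scan.py <<'E'
from kin import *
from h import S0,SX,SY
h=np.radians(-11.2)
def pose(base,ex,ey,th,foot,beta,side,gy,gz,flip):
    # display axes; tilt back th
    t=np.radians(th); ex3=np.r_[ex,0]; ey3=np.r_[ey,0]; ez=np.array([0,0,1.])
    d=-np.sin(t)*ex3+np.cos(t)*ez; n=np.cos(t)*ex3+np.sin(t)*ez
    b=np.deg2rad(beta)
    Z=-d*np.cos(b)-side*ey3*np.sin(b); X=n*(-1 if flip else 1)
    p=foot+n*.008+d*gz+ey3*gy*side-Z*.003
    return p,np.stack([X,np.cross(Z,X),Z],1)
if __name__=='__main__':
  foot=np.r_[S0+SX*.0255,.010]; rex=np.array([1,-.012]); rex/=np.linalg.norm(rex); rey=np.array([-rex[1],rex[0]])
  rf=np.r_[np.array([.499,.215])-rex*.008,.008]
  for side in (1,-1):
   for flip in (0,1):
    for beta in (0,20,35,50,70,90):
     out=[]
     for c in (.26,.34,.40):
      for (args) in [(None,rex,rey,0,rf),(None,SX,SY,38.7,foot)]:
       gy=.03 if beta<60 else .045
       p,R=pose(*args,beta,side,gy if beta>10 else 0,.145,flip)
       b=ik(p,R,c,[-30,30,10,110,-20,40,0],10); out.append('%.0e'%b[0])
     print(side,flip,beta,out,np.round(b[1]))
E
python3 scan.py
```

```text
1 0 0 ['2e-19', '6e-02', '2e-18', '3e-01', '7e-31', '5e-01'] [ 83.  44. -72. 137. 104.  30. -79.]
1 0 20 ['7e-30', '4e-02', '1e-27', '2e-01', '9e-27', '3e-01'] [  34.   57.  -72.  137.  100.   90. -121.]
1 0 35 ['1e-18', '3e-25', '5e-30', '7e-03', '3e-26', '1e-02'] [  22.   67.  -69.  137.   95.  109. -135.]
1 0 50 ['3e-24', '1e-26', '1e-18', '5e-26', '1e-28', '1e-26'] [ -56.   50.   20.  130.   57.   47. -126.]
1 0 70 ['8e-23', '2e-24', '4e-25', '8e-30', '6e-24', '3e-28'] [ -54.   64.   19.  111.   39.   67. -113.]
1 0 90 ['1e-21', '1e-29', '3e-29', '7e-22', '4e-02', '6e-30'] [ -51.   79.   23.   93.   30.   86. -105.]
1 1 0 ['2e-26', '6e-02', '7e-25', '3e-01', '3e-23', '5e-01'] [ 83.  44. -72. 137. 104.  30. 101.]
1 1 20 ['4e-23', '4e-02', '9e-22', '2e-01', '1e-20', '3e-01'] [ 34.  58. -72. 137. 100.  90.  59.]
1 1 35 ['2e-26', '9e-28', '3e-25', '7e-03', '7e-24', '9e-03'] [ 22.  67. -68. 137.  95. 109.  44.]
1 1 50 ['6e-26', '6e-26', '2e-21', '2e-29', '1e-29', '3e-19'] [-28.  48. -13. 129.  70.  70.  44.]
1 1 70 ['1e-24', '2e-28', '1e-25', '5e-21', '1e-24', '5e-28'] [-38.  61.  -1.
[... 618 characters left out ...]
]
-1 0 90 ['2e-23', '1e-29', '4e-30', '5e-23', '2e-22', '3e-26'] [ 74.  83. -29.  75. -27.  96.  93.]
-1 1 0 ['2e-26', '6e-02', '7e-25', '3e-01', '3e-23', '5e-01'] [ 83.  44. -72. 137. 104.  30. 101.]
-1 1 20 ['3e-28', '3e-25', '2e-21', '2e-03', '3e-20', '1e-02'] [109.  61. -72. 137.  79.  15. 158.]
-1 1 35 ['3e-30', '6e-23', '2e-24', '7e-22', '2e-21', '9e-30'] [ 80.  42. -25. 129. -63.  38. -59.]
-1 1 50 ['2e-18', '3e-26', '3e-21', '2e-29', '4e-24', '1e-18'] [ 62.  49.  -1. 116. -61.  65. -59.]
-1 1 70 ['2e-25', '7e-25', '7e-18', '8e-30', '3e-23', '3e-21'] [ 55.  65.   8.  96. -56.  91. -61.]
-1 1 90 ['3e-25', '2e-24', '8e-21', '7e-30', '5e-20', '1e-29'] [ 62.  79.  -9.  76. -42. 103. -74.]
```

```bash
cat > chk.py <<'E'
from kin import *
from h import S0,SX,SY
def T(th,x,z,y=0):
    t=np.radians(th); X=np.r_[SX*np.cos(t),np.sin(t)]; Z=np.r_[SX*np.sin(t),-np.cos(t)]
    return np.r_[S0+SX*x+SY*y,z],np.stack([X,np.cross(Z,X),Z],1)
E
python3 - <<'E'
from chk import *
for c in (.26,.34,.42):
    q=[-9.9,31,29.4,120.8,-26.8,33.9,27.6]
    for a in [(0,.03,.25),(10,0,.25),(20,-.022,.22),(20,-.026,.164),(20,-.035,.158),(20,-.048,.151),(15,-.048,.151),(15,-.06,.16),(15,-.08,.19),(10,-.08,.19),(10,-.09,.22),(0,-.08,.25)]:
        b=ik(*T(*a),c,q,12); print(c,a,'%.0e'%b[0],np.round(b[1])); q=b[1] if b[0]<1e-6 else q
E
```

```text
0.26 (0, 0.03, 0.25) 2e-27 [-14.  23.  35. 106. -16.  55.  17.]
0.26 (10, 0, 0.25) 5e-30 [-25.  17.  47. 117. -21.  43.  23.]
0.26 (20, -0.022, 0.22) 6e-30 [-30.  15.  52. 128. -34.  26.  36.]
0.26 (20, -0.026, 0.164) 3e-25 [-20.  21.  41. 131. -51.  20.  52.]
0.26 (20, -0.035, 0.158) 1e-17 [-16.  20.  36. 132. -49.  17.  51.]
0.26 (20, -0.048, 0.151) 9e-21 [ -9.  18.  27. 133. -44.  14.  46.]
0.26 (15, -0.048, 0.151) 2e-23 [-14.  20.  34. 131. -37.  21.  38.]
0.26 (15, -0.06, 0.16) 4e-21 [-14.  18.  33. 132. -32.  21.  34.]
0.26 (15, -0.08, 0.19) 1e-20 [-17.  11.  36. 133. -20.  24.  23.]
0.26 (10, -0.08, 0.19) 2e-23 [-21.  14.  41. 130. -20.  31.  23.]
0.26 (10, -0.09, 0.22) 6e-21 [-25.   8.  44. 130. -12.  35.  16.]
0.26 (0, -0.08, 0.25) 3e-30 [-30.  13.  51. 121. -13.  51.  17.]
0.34 (0, 0.03, 0.25) 7e-26 [-14.  23.  36. 106. -16.  56.  17.]
0.34 (10, 0, 0.25) 1e-25 [-25.  16.  47. 119. -19.  42.  21.]
0.34 (20, -0.022, 0.22) 4e-27 [-32.  12.  53. 132. -31.  24.  34.]
0.34 (20, -0.026, 0.164) 3e-30 [-19.  19.  40. 134. -52.  17.  54.]
0.34 (20, -0.035, 0.158) 5e-25 [-11.  17.  30
[... 581 characters left out ...]
.  14.  45. 121. -17.  41.  19.]
0.42 (20, -0.022, 0.22) 4e-22 [-34.   9.  54. 135. -27.  22.  31.]
0.42 (20, -0.026, 0.164) 6e-05 [ -1.  14.  18. 137. -31.  11.  34.]
0.42 (20, -0.035, 0.158) 3e-03 [  3.  14.  13. 137. -26.  11.  30.]
0.42 (20, -0.048, 0.151) 2e-25 [ 64.  23. -56. 137.  64.  20. -56.]
0.42 (15, -0.048, 0.151) 2e-23 [ 60.  23. -52. 132.  47.  25. -40.]
0.42 (15, -0.06, 0.16) 6e-21 [ 65.  22. -56. 133.  45.  25. -38.]
0.42 (15, -0.08, 0.19) 3e-30 [ 72.  16. -62. 134.  31.  26. -25.]
0.42 (10, -0.08, 0.19) 4e-30 [ 64.  17. -55. 130.  26.  33. -20.]
0.42 (10, -0.09, 0.22) 4e-20 [ 69.  12. -58. 129.  16.  36. -11.]
0.42 (0, -0.08, 0.25) 1e-25 [ 49.  14. -39. 117.  11.  52.  -7.]
```

servo_tool([
  {"travel": [0,0,0],"delta_rot": [0,0,0]},
  {"travel": [0,0,0],"delta_rot": [0,0,0]},
  {"travel": [0,0,0],"delta_rot": [0,0,0]},
  {"travel": [0,0,-0.6],"delta_rot": [0,0,0]},
  {"travel": [-0.1,0.2,-0.6],"delta_rot": [0,0,0]},
  {"travel": [0,0,0],"delta_rot": [0,0,0]},
  {"travel": [0,0,0],"delta_rot": [0,0,0]},
], claw=3)

```text
time_s: 16.33
ee_pos: [0.4988, 0.2146, 0.166]
ee_rot: [[1.0, -0.01, 0.001], [-0.01, -1.0, 0.001], [0.001, -0.001, -1.0]]
ft_force: [-0.3, -0.2, -0.3]
opening: 0.0301
```

servo_tool([
  {"travel": [0,0,0],"delta_rot": [0,0,0]},
  {"travel": [0,0,0],"delta_rot": [0,0,0]},
  {"travel": [0,0,0],"delta_rot": [0,0,0]},
  {"travel": [0,0,0],"delta_rot": [0,0,0]},
  {"travel": [0,0,0],"delta_rot": [0,0,0]},
  {"travel": [0,0,0],"delta_rot": [0,0,0]},
  {"travel": [0,0,0],"delta_rot": [0,0,0]},
], claw=0.5)

```text
time_s: 16.92
ee_pos: [0.4988, 0.2147, 0.1656]
ee_rot: [[1.0, -0.01, 0.001], [-0.01, -1.0, 0.0], [0.001, -0.0, -1.0]]
ft_force: [1.1, -0.8, 3.7]
opening: 0.0156
```

servo_tool([
  {"travel": [0,0,-1],"delta_rot": [0,0,0]},
  {"travel": [0,0,-1.5],"delta_rot": [0,0,0]},
  {"travel": [0,0,-2],"delta_rot": [0,0,0]},
  {"travel": [0,0,-2],"delta_rot": [0,0,0]},
  {"travel": [0,0,-2],"delta_rot": [0,0,0]},
  {"travel": [0,0,-2],"delta_rot": [0,0,0]},
  {"travel": [0,0,-1.5],"delta_rot": [0,0,0]},
  {"travel": [0,0,0],"delta_rot": [0,0,0]},
])

```text
time_s: 17.58
ee_pos: [0.4993, 0.2149, 0.2882]
ee_rot: [[1.0, -0.01, 0.003], [-0.01, -1.0, 0.002], [0.003, -0.002, -1.0]]
ft_force: [-0.0, 1.0, -2.6]
opening: 0.0154
```

```bash
python3 - <<'E'
from h import *
s=st()
p=capture('wrist'); cv2.imwrite('pics/w9.png',p['image'])
p=capture('scene'); cv2.imwrite('pics/s9.png',p['image'])
E
```

```text
t 17.5833 p [0.4993 0.2149 0.2882] f [-0.03  1.01 -2.61] o 0.0154 q [-50.   19.2  27.7 103.7 -10.3  59.3 -19. ]
[[ 1.    -0.01   0.003]
 [-0.01  -1.     0.002]
 [ 0.003 -0.002 -1.   ]]
```

View pics/s9.png

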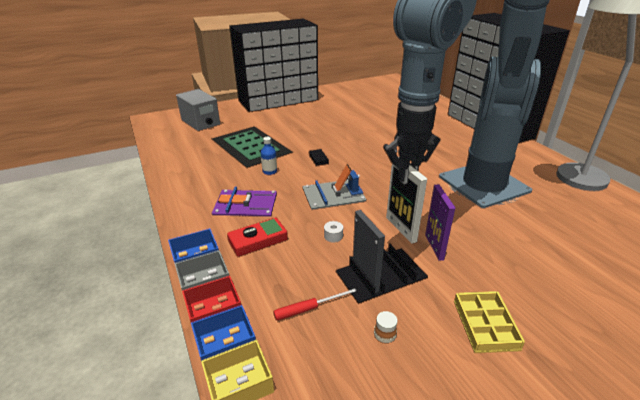

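servo_tool([
  {"travel": [0,2,0],"delta_rot": [0,0,0]},
  {"travel": [0,3.5,0],"delta_rot": [0,0,0]},
  {"travel": [0,3.5,0],"delta_rot": [0,0,0]},
  {"travel": [0,3.5,0],"delta_rot": [0,0,0]},
  {"travel": [0,3.5,0],"delta_rot": [0,0,1.5]},
  {"travel": [0,3.5,0],"delta_rot": [0,0,1.5]},
  {"travel": [0,3.5,0],"delta_rot": [0,0,1.5]},
  {"travel": [0,3.5,0],"delta_rot": [0,0,1.5]},
  {"travel": [0.2,3.5,0],"delta_rot": [0,0,1.5]},
  {"travel": [0.4,3.5,0],"delta_rot": [0,0,1.5]},
  {"travel": [0.4,2.5,0],"delta_rot": [0,0,1.5]},
  {"travel": [0.2,1.0,0],"delta_rot": [0,0,0]},
  {"travel": [0,0,0],"delta_rot": [0,0,0]},
  {"travel": [0,0,0],"delta_rot": [0,0,0]},
  {"travel": [0,0,0],"delta_rot": [0,0,0]},
])

```text
time_s: 18.93
ee_pos: [0.4869, -0.1539, 0.2845]
ee_rot: [[0.982, -0.19, -0.002], [-0.19, -0.982, 0.001], [-0.002, -0.001, -1.0]]
ft_force: [0.1, 0.5, -2.6]
opening: 0.0152
```

```bash
python3 - <<'E'
from h import *
s=st(); print(loc(s['ee_pos']))
E
```

```text
t 18.9333 p [ 0.4869 -0.1539  0.2845] f [ 0.13  0.47 -2.63] o 0.0152 q [-19.2  17.5  39.  108.7 -12.9  58.3  14.4]
[[ 0.982 -0.19  -0.002]
 [-0.19  -0.982  0.001]
 [-0.002 -0.001 -1.   ]]
[-0.00083088  0.00907776  0.28451247]
```

servo_tool([
  {"travel": [-1.1,0.9,0],"delta_rot": [0,0,0]},
  {"travel": [0,0,0],"delta_rot": [0,3,0]},
  {"travel": [0,0,0],"delta_rot": [0,3,0]},
  {"travel": [0,0,0],"delta_rot": [0,3,0]},
  {"travel": [0,0,0],"delta_rot": [0,3,0]},
  {"travel": [0,0,0],"delta_rot": [0,3,0]},
  {"travel": [0,0,0],"delta_rot": [0,0,0]},
  {"travel": [0,0,0],"delta_rot": [0,0,0]},
  {"travel": [0,0,0],"delta_rot": [0,0,0]},
])

```text
time_s: 19.68
ee_pos: [0.4748, -0.1619, 0.2855]
ee_rot: [[0.948, -0.191, 0.253], [-0.184, -0.982, -0.049], [0.258, -0.0, -0.966]]
ft_force: [-0.1, 0.1, -2.1]
opening: 0.0152
```

```bash
python3 - <<'E'
from h import *
s=st(); print(loc(s['ee_pos']))
E
```

```text
t 19.6833 p [ 0.4748 -0.1619  0.2855] f [-0.09  0.08 -2.05] o 0.0152 q [-22.3   6.7  40.  121.   -9.3  39.3  12.3]
[[ 0.948 -0.191  0.253]
 [-0.184 -0.982 -0.049]
 [ 0.258 -0.    -0.966]]
[-0.01116549 -0.00108759  0.28553569]
```

Tracking is accurate. I'll descend 11.4 cm, leaving a few millimetres of gap.

servo_tool([
  {"travel": [-0.4,0,1.35],"delta_rot": [0,0,0]},
  {"travel": [-0.5,0,1.95],"delta_rot": [0,0,0]},
  {"travel": [-0.5,0,1.95],"delta_rot": [0,0,0]},
  {"travel": [-0.5,0,1.95],"delta_rot": [0,0,0]},
  {"travel": [-0.5,0,1.95],"delta_rot": [0,0,0]},
  {"travel": [-0.55,0,1.9],"delta_rot": [0,0,0]},
  {"travel": [0,0,0],"delta_rot": [0,0,0]},
  {"travel": [0,0,0],"delta_rot": [0,0,0]},
  {"travel": [0,0,0],"delta_rot": [0,0,0]},
])

```text
time_s: 20.43
ee_pos: [0.4753, -0.1626, 0.1708]
ee_rot: [[0.948, -0.192, 0.253], [-0.185, -0.981, -0.05], [0.258, 0.0, -0.966]]
ft_force: [-0.3, 0.0, -3.2]
opening: 0.0152
```

```bash
python3 - <<'E'
from h import *
s=st(); print(loc(s['ee_pos']))
p=capture('scene'); cv2.imwrite('pics/s10.png',cv2.resize(p['image'][100:230,260:420],(740,600)))
W=cloud(p); hsv=cv2.cvtColor(p['image'],cv2.COLOR_BGR2HSV); L=loc(W)
m=(L[...,0]>-.03)&(L[...,0]<.06)&(abs(L[...,1])<.07)&(L[...,2]>.03)&(L[...,2]<.12)
l=L[m]
for z0 in (.03,.05,.07,.09):
    k=(abs(l[:,2]-z0)<.01); print(z0,k.sum(),np.round(np.percentile(l[k],[2,50,98],axis=0)[:,:2],3).tolist())
p=capture('wrist'); cv2.imwrite('pics/w10.png',p['image'])
E
```

```text
t 20.4333 p [ 0.4753 -0.1626  0.1708] f [-0.29  0.03 -3.2 ] o 0.0152 q [-11.4  19.3  30.3 126.9 -28.1  23.7  29.8]
[[ 0.948 -0.192  0.253]
 [-0.185 -0.981 -0.05 ]
 [ 0.258  0.    -0.966]]
[-0.01061884 -0.00170635  0.17077628]
0.03 79 [[-0.023, -0.048], [0.032, 0.017], [0.036, 0.056]]
0.05 149 [[-0.028, -0.051], [0.027, 0.013], [0.033, 0.056]]
0.07 124 [[-0.029, -0.048], [0.024, 0.017], [0.028, 0.056]]
0.09 105 [[0.004, -0.048], [0.019, 0.019], [0.023, 0.056]]
```

View pics/s10.png

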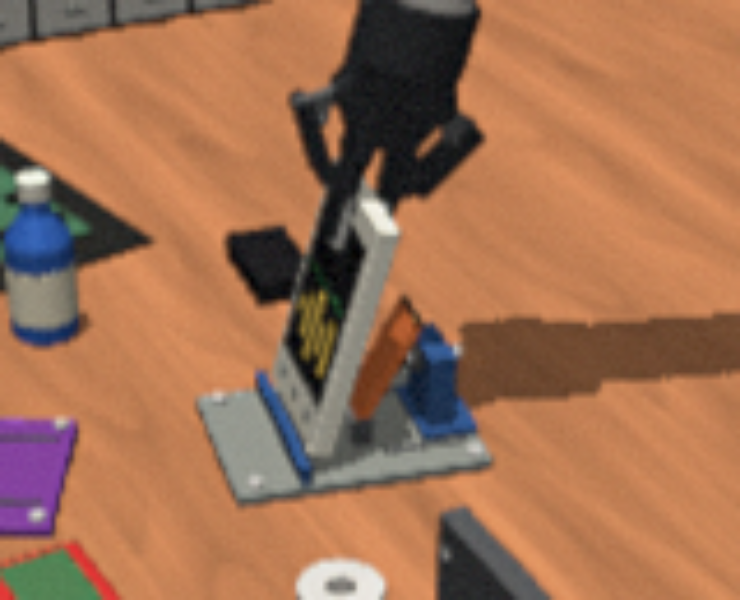

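View pics/w10.png

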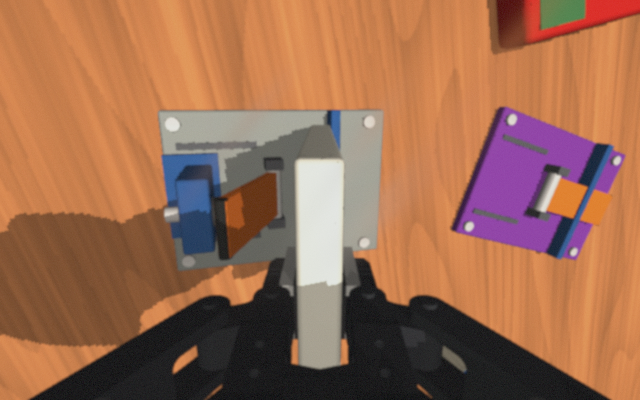

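The display hangs over the ledge, just behind the lip at crop (300,450), centred and leaning 15°. I'll lower it to contact.

servo_tool([
  {"travel": [-0.14,0,0.17],"delta_rot": [0,0,0]},
  {"travel": [-0.13,0,0.17],"delta_rot": [0,0,0]},
  {"travel": [-0.13,0,0.17],"delta_rot": [0,0,0]},
  {"travel": [0,0,0],"delta_rot": [0,0,0]},
  {"travel": [0,0,0],"delta_rot": [0,0,0]},
])

```text
time_s: 20.95
ee_pos: [0.472, -0.162, 0.1649]
ee_rot: [[0.948, -0.192, 0.254], [-0.186, -0.981, -0.05], [0.258, -0.0, -0.966]]
ft_force: [-0.1, -0.5, -2.8]
opening: 0.0155
```

servo_tool([
  {"travel": [-0.04,0,0.145],"delta_rot": [0,0,0]},
  {"travel": [-0.04,0,0.145],"delta_rot": [0,0,0]},
  {"travel": [0,0,0],"delta_rot": [0,0,0]},
  {"travel": [0,0,0],"delta_rot": [0,0,0]},
])

```text
time_s: 21.28
ee_pos: [0.4721, -0.1621, 0.162]
ee_rot: [[0.948, -0.192, 0.254], [-0.186, -0.981, -0.05], [0.259, -0.0, -0.966]]
ft_force: [0.4, 0.7, -1.7]
opening: 0.0155
```

servo_tool([
  {"travel": [-0.04,0,0.145],"delta_rot": [0,0,0]},
  {"travel": [-0.02,0,0.07],"delta_rot": [0,0,0]},
  {"travel": [0,0,0],"delta_rot": [0,0,0]},
  {"travel": [0,0,0],"delta_rot": [0,0,0]},
])

```text
time_s: 21.62
ee_pos: [0.4723, -0.1622, 0.1599]
ee_rot: [[0.948, -0.192, 0.254], [-0.186, -0.981, -0.05], [0.259, -0.0, -0.966]]
ft_force: [-0.1, 0.8, -1.0]
opening: 0.0153
```

servo_tool([
  {"travel": [-0.04,0,0.145],"delta_rot": [0,0,0]},
  {"travel": [-0.02,0,0.07],"delta_rot": [0,0,0]},
  {"travel": [0,0,0],"delta_rot": [0,0,0]},
  {"travel": [0,0,0],"delta_rot": [0,0,0]},
])

```text
time_s: 21.95
ee_pos: [0.4732, -0.1624, 0.1597]
ee_rot: [[0.947, -0.192, 0.257], [-0.186, -0.981, -0.049], [0.262, -0.002, -0.965]]
ft_force: [-10.8, 3.8, 31.1]
opening: 0.0156
```

```bash
python3 - <<'E'
from h import *
s=st(); print(loc(s['ee_pos']))
p=capture('scene'); cv2.imwrite('pics/s11.png',cv2.resize(p['image'][120:230,280:400],(655,600)))
p=capture('wrist'); cv2.imwrite('pics/w11.png',p['image'])
E
```

```text
t 21.95 p [ 0.4732 -0.1624  0.1597] f [-10.8    3.82  31.08] o 0.0156 q [ -9.4  20.2  28.2 127.6 -30.2  21.8  31.9]
[[ 0.947 -0.192  0.257]
 [-0.186 -0.981 -0.049]
 [ 0.262 -0.002 -0.965]]
[-0.012716   -0.00192236  0.1596626 ]
```

View pics/s11.png

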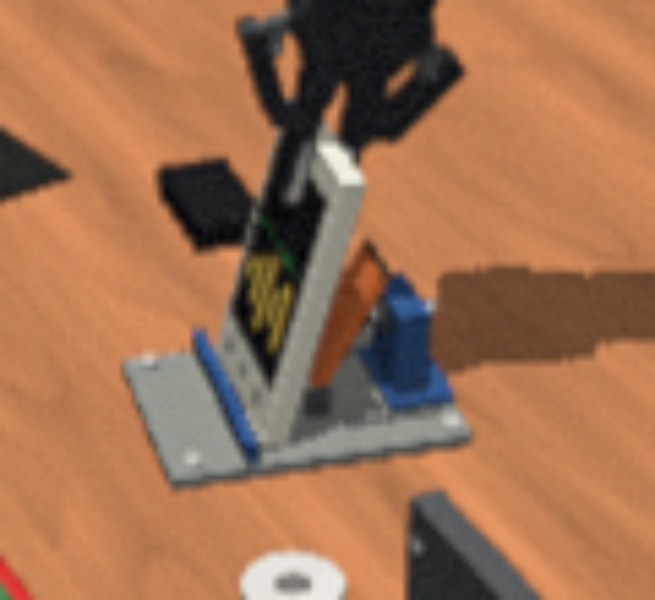

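servo_tool([
  {"travel": [0.05,0,-0.19],"delta_rot": [0,0,0]},
  {"travel": [0,0,0],"delta_rot": [0,0,0]},
  {"travel": [0,0,0],"delta_rot": [0,0,0]},
])

```text
time_s: 22.3
ee_pos: [0.4725, -0.1622, 0.1598]
ee_rot: [[0.948, -0.192, 0.255], [-0.186, -0.981, -0.05], [0.26, 0.0, -0.966]]
ft_force: [-1.8, -0.4, 6.1]
opening: 0.0155
```

servo_tool([
  {"travel": [0,0,0],"delta_rot": [0,0,0]},
  {"travel": [0,0,0],"delta_rot": [0,0,0]},
  {"travel": [0,0,0],"delta_rot": [0,0,0]},
  {"travel": [0,0,0],"delta_rot": [0,0,0]},
  {"travel": [0,0,0],"delta_rot": [0,0,0]},
], claw=2.6)

```text
time_s: 22.72
ee_pos: [0.4721, -0.1621, 0.1595]
ee_rot: [[0.948, -0.192, 0.254], [-0.186, -0.981, -0.05], [0.259, 0.0, -0.966]]
ft_force: [0.6, -0.1, 0.6]
opening: 0.0258
```

```bash
python3 - <<'E'
from h import *
s=st(); print(loc(s['ee_pos']))
p=capture('scene'); cv2.imwrite('pics/s12.png',cv2.resize(p['image'][120:230,280:400],(655,600)))
E
```

```text
t 22.7167 p [ 0.4721 -0.1621  0.1595] f [ 0.55 -0.05  0.59] o 0.0258 q [ -9.7  20.2  28.5 127.7 -29.9  21.9  31.6]
[[ 0.948 -0.192  0.254]
 [-0.186 -0.981 -0.05 ]
 [ 0.259  0.    -0.966]]
[-0.01379258 -0.00183783  0.15946246]
```

View pics/s12.png

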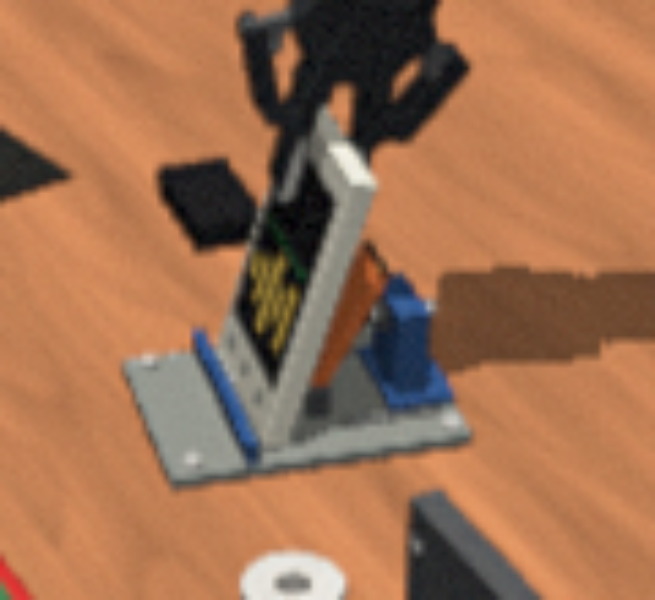

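The display now leans on the rear finger, as intended. I'll open further in stages.

servo_tool([
  {"travel": [0,0,0],"delta_rot": [0,0,0]},
  {"travel": [0,0,0],"delta_rot": [0,0,0]},
  {"travel": [0,0,0],"delta_rot": [0,0,0]},
  {"travel": [0,0,0],"delta_rot": [0,0,0]},
], claw=4.2)

```text
time_s: 23.1
ee_pos: [0.4721, -0.1621, 0.1595]
ee_rot: [[0.948, -0.192, 0.254], [-0.186, -0.981, -0.05], [0.259, 0.0, -0.966]]
ft_force: [-0.8, 0.3, -0.7]
opening: 0.0421
```

servo_tool([
  {"travel": [0,0,0],"delta_rot": [0,0,0]},
  {"travel": [0,0,0],"delta_rot": [0,0,0]},
  {"travel": [0,0,0],"delta_rot": [0,0,0]},
  {"travel": [0,0,0],"delta_rot": [0,0,0]},
], claw=5.8)

```text
time_s: 23.43
ee_pos: [0.4721, -0.1621, 0.1596]
ee_rot: [[0.948, -0.192, 0.254], [-0.186, -0.981, -0.05], [0.259, -0.0, -0.966]]
ft_force: [-0.7, 0.6, -0.7]
opening: 0.0584
```

```bash
python3 - <<'E'
from h import *
s=st(); print(loc(s['ee_pos']))
p=capture('scene'); cv2.imwrite('pics/s13.png',cv2.resize(p['image'][120:230,280:400],(655,600)))
p=capture('wrist'); cv2.imwrite('pics/w13.png',p['image'])
E
```

```text
t 23.4333 p [ 0.4721 -0.1621  0.1596] f [-0.72  0.63 -0.73] o 0.0584 q [ -9.7  20.2  28.5 127.7 -29.9  22.   31.5]
[[ 0.948 -0.192  0.254]
 [-0.186 -0.981 -0.05 ]
 [ 0.259 -0.    -0.966]]
[-0.01378892 -0.00181868  0.15955292]
```

View pics/s13.png

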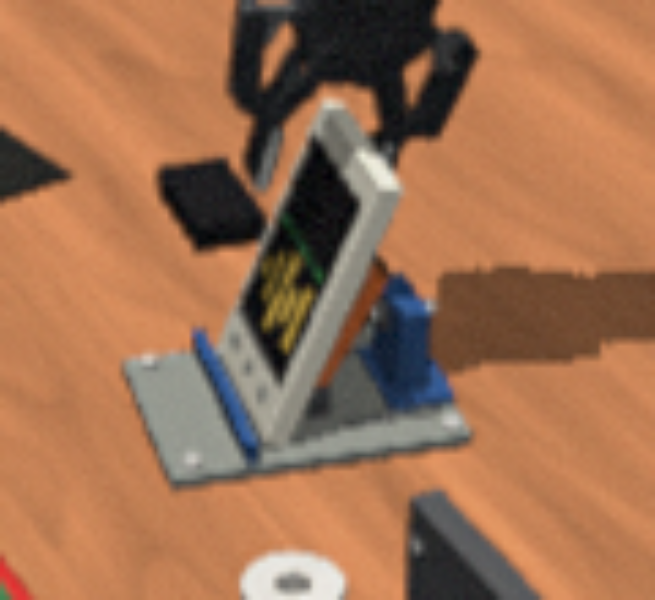

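View pics/w13.png

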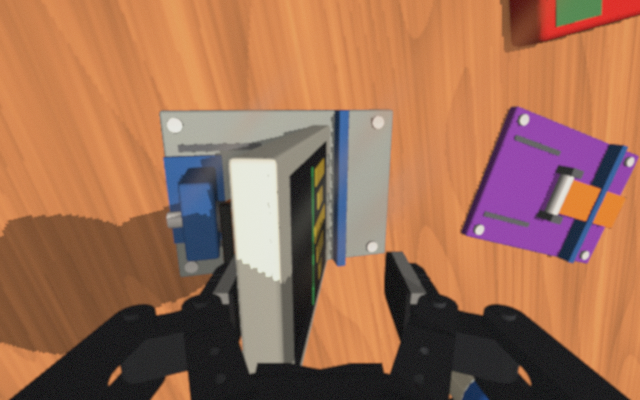

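servo_tool([
  {"travel": [0,0,0],"delta_rot": [0,0,0]},
  {"travel": [0,0,0],"delta_rot": [0,0,0]},
  {"travel": [0,0,0],"delta_rot": [0,0,0]},
  {"travel": [0,0,0],"delta_rot": [0,0,0]},
], claw=7)

```text
time_s: 23.87
ee_pos: [0.4721, -0.1621, 0.1596]
ee_rot: [[0.948, -0.192, 0.254], [-0.186, -0.981, -0.05], [0.259, -0.0, -0.966]]
ft_force: [-1.0, 0.2, -0.9]
opening: 0.0702
```

servo_tool([
  {"travel": [0,0,0],"delta_rot": [0,0,0]},
  {"travel": [0,0,0],"delta_rot": [0,0,0]},
  {"travel": [0,0,0],"delta_rot": [0,0,0]},
  {"travel": [0,0,0],"delta_rot": [0,0,0]},
  {"travel": [0,0,0],"delta_rot": [0,0,0]},
], claw=8.4)

```text
time_s: 24.28
ee_pos: [0.4722, -0.1621, 0.1596]
ee_rot: [[0.948, -0.192, 0.254], [-0.186, -0.981, -0.05], [0.259, -0.0, -0.966]]
ft_force: [0.9, -0.3, -0.2]
opening: 0.084
```

```bash
cat > look.py <<'E'
from h import *
import sys
n=sys.argv[1]
s=st(); print(loc(s['ee_pos']))
p=capture('scene'); a=cv2.resize(p['image'][120:230,280:400],(436,400))
W=cloud(p); L=loc(W); hsv=cv2.cvtColor(p['image'],cv2.COLOR_BGR2HSV)
q=capture('wrist'); cv2.imwrite(f'pics/l{n}.png',np.hstack([a,cv2.resize(q['image'][:,100:460],(360,400))]))
# front face plane fit
M=masks_of('display_mid',p)
for m in M[:2]:
    l=L[m['pixels']]; l=l[np.isfinite(l).all(1)]; print(m['p'],np.round(m['bbox']),np.round(np.median(l,0),3))
    k=(l[:,2]>.03)&(abs(l[:,1])<.055)&(l[:,0]>-.15)&(l[:,0]<.06); l=l[k]
    if len(l)<30: continue
    A=np.c_[l[:,1:],np.ones(len(l))]; w=np.ones(len(l),bool)
    for _ in range(6):
        c,*_=np.linalg.lstsq(A[w],l[w,0],rcond=None); r=l[:,0]-A@c; w=abs(r)<.004
    print('n',w.sum(),'lean deg',np.degrees(np.arctan(-c[1])),'skew',c[0],'x at z=.02',c[1]*.02+c[2],'y range',np.percentile(l[w,1],[1,99]),'z max',np.percentile(l[w,2],99))
E
python3 look.py 14
```

```text
t 24.2833 p [ 0.4722 -0.1621  0.1596] f [ 0.92 -0.35 -0.18] o 0.084 q [ -9.7  20.2  28.5 127.6 -29.9  22.   31.6]
[[ 0.948 -0.192  0.254]
 [-0.186 -0.981 -0.05 ]
 [ 0.259 -0.    -0.966]]
[-0.0137603  -0.0018092   0.15956233]
0.87 [439. 223.  29.  75.] [-0.187  0.338  0.097]
0.85 [341. 170.  38.  58.] [-0.01   0.016  0.096]
n 770 lean deg 26.882342910294707 skew -0.005279532650267717 x at z=.02 0.030681524389553093 y range [-0.05056119  0.05463217] z max 0.1649086458321517
```

View pics/l14.png

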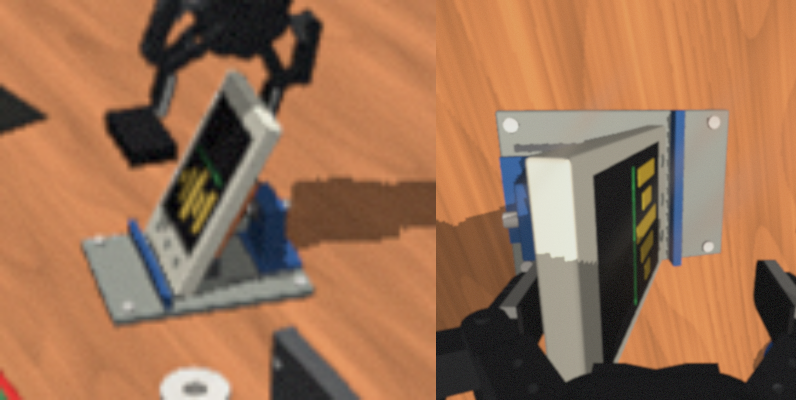

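servo_tool([
  {"travel": [-0.2,0,0],"delta_rot": [0,0,0]},
  {"travel": [-0.2,0,0],"delta_rot": [0,0,0]},
  {"travel": [-0.2,0,0],"delta_rot": [0,0,0]},
  {"travel": [-0.2,0,0],"delta_rot": [0,0,0]},
  {"travel": [-0.2,0,0],"delta_rot": [0,0,0]},
  {"travel": [-0.2,0,0],"delta_rot": [0,0,0]},
  {"travel": [-0.2,0,0],"delta_rot": [0,0,0]},
  {"travel": [0,0,0],"delta_rot": [0,0,0]},
])

```text
time_s: 25.1
ee_pos: [0.4583, -0.1594, 0.1558]
ee_rot: [[0.948, -0.192, 0.253], [-0.186, -0.981, -0.049], [0.258, -0.0, -0.966]]
ft_force: [-0.3, 0.2, 0.1]
opening: 0.0838
```

```bash
python3 look.py 15
```

```text
t 25.1 p [ 0.4583 -0.1594  0.1558] f [-0.34  0.21  0.08] o 0.0838 q [ -9.4  19.4  28.  129.6 -30.3  20.7  32.2]
[[ 0.948 -0.192  0.253]
 [-0.186 -0.981 -0.049]
 [ 0.258 -0.    -0.966]]
[-0.02790911 -0.00184122  0.15575131]
0.77 [440. 224.  31.  76.] [-0.187  0.339  0.099]
0.76 [340. 170.  43.  58.] [-0.018  0.015  0.092]
n 838 lean deg 31.904697474356798 skew -0.007939868234710245 x at z=.02 0.02997882228375344 y range [-0.05326219  0.05445938] z max 0.15952216647305156
```

View pics/l15.png

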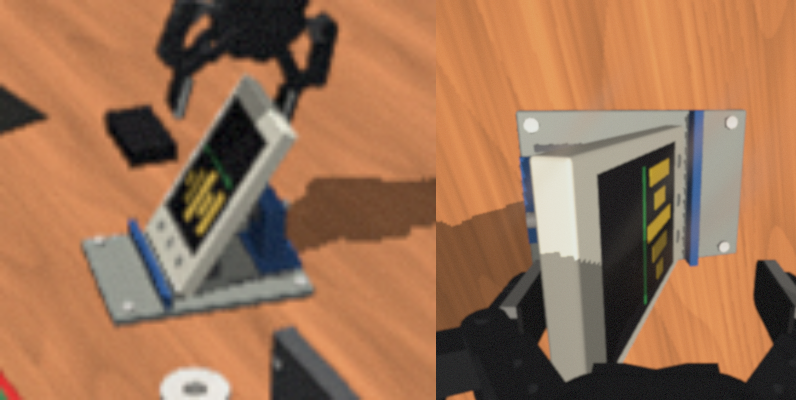

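servo_tool([
  {"travel": [-0.2,0,0],"delta_rot": [0,0,0]},
  {"travel": [-0.2,0,0],"delta_rot": [0,0,0]},
  {"travel": [-0.2,0,0],"delta_rot": [0,0,0]},
  {"travel": [-0.2,0,0],"delta_rot": [0,0,0]},
  {"travel": [0,0,0],"delta_rot": [0,0,0]},
])

```text
time_s: 25.67
ee_pos: [0.4507, -0.1579, 0.1536]
ee_rot: [[0.948, -0.192, 0.253], [-0.186, -0.981, -0.049], [0.258, -0.0, -0.966]]
ft_force: [-0.4, 0.8, -0.6]
opening: 0.084
```

```bash
python3 look.py 16
```

```text
t 25.6667 p [ 0.4507 -0.1579  0.1536] f [-0.39  0.83 -0.63] o 0.084 q [ -9.2  18.9  27.7 130.6 -30.5  19.9  32.6]
[[ 0.948 -0.192  0.253]
 [-0.186 -0.981 -0.049]
 [ 0.258 -0.    -0.966]]
[-0.03567014 -0.00184705  0.15364094]
0.92 [438. 224.  28.  74.] [-0.187  0.338  0.099]
0.56 [344. 171.  43.  56.] [-0.022  0.017  0.091]
n 840 lean deg 34.70388013631345 skew -0.008581020056986861 x at z=.02 0.029643522023515313 y range [-0.0511902   0.05444099] z max 0.15459734799837335
```

servo_tool([
  {"travel": [-0.2,0,0],"delta_rot": [0,0,0]},
  {"travel": [-0.2,0,0],"delta_rot": [0,0,0]},
  {"travel": [-0.2,0,0],"delta_rot": [0,0,0]},
  {"travel": [0,0,0],"delta_rot": [0,0,0]},
])

```text
time_s: 26.15
ee_pos: [0.4452, -0.1569, 0.1522]
ee_rot: [[0.948, -0.192, 0.254], [-0.186, -0.981, -0.05], [0.259, -0.0, -0.966]]
ft_force: [0.3, 0.9, 0.6]
opening: 0.0837
```

```bash
python3 look.py 17
```

```text
t 26.15 p [ 0.4452 -0.1569  0.1522] f [0.31 0.91 0.62] o 0.0837 q [ -9.   18.6  27.4 131.4 -30.7  19.4  32.9]
[[ 0.948 -0.192  0.254]
 [-0.186 -0.981 -0.05 ]
 [ 0.259 -0.    -0.966]]
[-0.04118555 -0.0018906   0.1522192 ]
0.97 [343. 172.  48.  57.] [-0.023  0.013  0.086]
n 869 lean deg 36.16650678819184 skew -0.005069784622273511 x at z=.02 0.029903253816317643 y range [-0.05322698  0.0544531 ] z max 0.15348806220909836
0.94 [438. 223.  31.  77.] [-0.187  0.338  0.098]
```

View pics/l17.png

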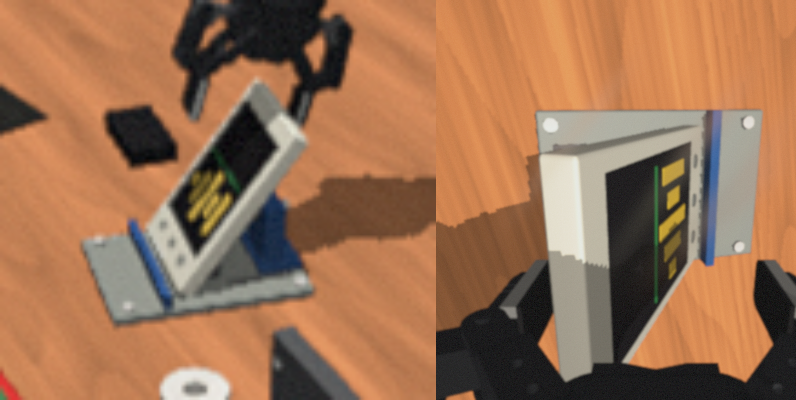

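servo_tool([
  {"travel": [-0.2,0,0],"delta_rot": [0,0,0]},
  {"travel": [-0.2,0,0],"delta_rot": [0,0,0]},
  {"travel": [-0.2,0,0],"delta_rot": [0,0,0]},
  {"travel": [-0.2,0,0],"delta_rot": [0,0,0]},
  {"travel": [0,0,0],"delta_rot": [0,0,0]},
])

```text
time_s: 26.72
ee_pos: [0.4374, -0.1553, 0.15]
ee_rot: [[0.948, -0.192, 0.253], [-0.186, -0.981, -0.049], [0.258, -0.0, -0.966]]
ft_force: [-0.9, 0.1, 0.6]
opening: 0.0842
```

```bash
python3 look.py 18
```

```text
t 26.7167 p [ 0.4374 -0.1553  0.15  ] f [-0.91  0.08  0.55] o 0.0842 q [ -8.7  18.2  27.  132.5 -30.9  18.6  33.4]
[[ 0.948 -0.192  0.253]
 [-0.186 -0.981 -0.049]
 [ 0.258 -0.    -0.966]]
[-0.04921752 -0.00187399  0.1500282 ]
0.92 [440. 224.  27.  73.] [-0.187  0.338  0.1  ]
0.73 [345. 171.  46.  56.] [-0.024  0.015  0.089]
n 845 lean deg 36.03374772657056 skew -0.0025980598792877717 x at z=.02 0.029678607417064844 y range [-0.05242482  0.05442236] z max 0.15397627103816192
```

View pics/l18.png

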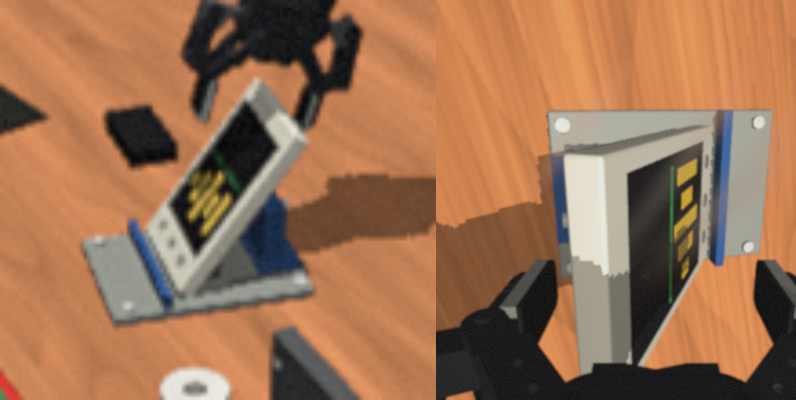

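The lean holds at 36° while the rear finger has moved clear, so the display is resting on the leg. I'll withdraw along the display plane.

servo_tool([
  {"travel": [-0.19,0,-0.46],"delta_rot": [0,0,0]},
  {"travel": [-0.19,0,-0.46],"delta_rot": [0,0,0]},
  {"travel": [-0.19,0,-0.46],"delta_rot": [0,0,0]},
  {"travel": [-0.19,0,-0.46],"delta_rot": [0,0,0]},
  {"travel": [0,0,0],"delta_rot": [0,0,0]},
])

```text
time_s: 27.28
ee_pos: [0.4258, -0.153, 0.1668]
ee_rot: [[0.948, -0.192, 0.255], [-0.186, -0.981, -0.05], [0.26, -0.0, -0.966]]
ft_force: [0.0, -0.5, 0.3]
opening: 0.084
```

```bash
python3 look.py 19
```

```text
t 27.2833 p [ 0.4258 -0.153   0.1668] f [ 0.04 -0.49  0.29] o 0.084 q [-12.3  15.   30.9 133.5 -27.1  20.4  30. ]
[[ 0.948 -0.192  0.255]
 [-0.186 -0.981 -0.05 ]
 [ 0.26  -0.    -0.966]]
[-0.06096731 -0.0018648   0.16682118]
0.72 [440. 224.  30.  75.] [-0.187  0.336  0.096]
0.6 [343. 170.  48.  54.] [-0.023  0.014  0.086]
n 856 lean deg 36.10846398264401 skew -0.007635298206536805 x at z=.02 0.02970526397059199 y range [-0.05275044  0.0538693 ] z max 0.153161203129665
```

View pics/l19.png

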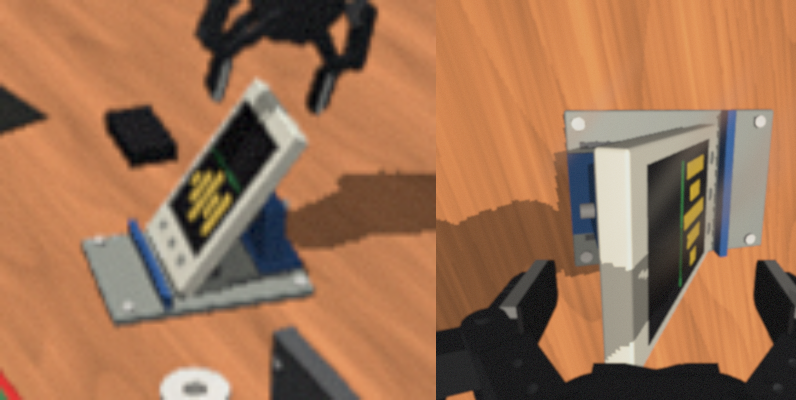

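servo_tool([
  {"travel": [-0.1,0,-0.6],"delta_rot": [0,0,0]},
  {"travel": [-0.1,0,-0.6],"delta_rot": [0,0,0]},
  {"travel": [-0.1,0,-0.6],"delta_rot": [0,0,0]},
  {"travel": [0.1,0,-1.5],"delta_rot": [0,0,0]},
  {"travel": [0.3,0,-2],"delta_rot": [0,-3,0]},
  {"travel": [0.3,0,-2],"delta_rot": [0,-3,0]},
  {"travel": [0.3,0,-2],"delta_rot": [0,-3,0]},
  {"travel": [0,-1,-2],"delta_rot": [0,-3,0]},
  {"travel": [0,-3,-2],"delta_rot": [0,-3,0]},
  {"travel": [0,-3,-1],"delta_rot": [0,0,0]},
  {"travel": [0,-3,0],"delta_rot": [0,0,0]},
  {"travel": [0,-3,0],"delta_rot": [0,0,0]},
  {"travel": [0,-3,0],"delta_rot": [0,0,0]},
  {"travel": [0,-3,0],"delta_rot": [0,0,0]},
  {"travel": [0,0,0],"delta_rot": [0,0,0]},
])

```text
time_s: 28.68
ee_pos: [0.4465, 0.0428, 0.3075]
ee_rot: [[0.983, -0.184, 0.0], [-0.184, -0.983, 0.002], [0.0, -0.002, -1.0]]
ft_force: [-0.1, -0.1, 0.6]
opening: 0.0842
```

```bash
python3 look.py 20; python3 - <<'E'
from h import *
p=capture('top'); cv2.imwrite('pics/t20.png',p['image'])
W=cloud(p); L=loc(W)
for o in ['blank_mid','meter','spool','driver','cleaner','flux','battery','display_mid','prop_leg']:
    for m in masks_of(o,p)[:1]: print(o,np.round(m['p'],2),np.round(np.nanmedian(W[m['pixels']],0),3),np.round(m['bbox']))
E
```

```text
t 28.6833 p [0.4465 0.0428 0.3075] f [-0.1  -0.12  0.62] o 0.0842 q [-41.1   7.1  33.  115.1  -4.6  59.  -16.6]
[[ 0.983 -0.184  0.   ]
 [-0.184 -0.983  0.002]
 [ 0.    -0.002 -1.   ]]
[-0.07876736  0.19423986  0.30751918]
0.77 [344. 171.  45.  55.] [-0.023  0.014  0.087]
n 862 lean deg 36.23943969092589 skew -0.0032417557740863404 x at z=.02 0.02989438232838746 y range [-0.05251692  0.05416562] z max 0.1534645289335025
0.74 [439. 226.  27.  73.] [-0.187  0.337  0.098]
blank_mid 0.94 [0.581 0.21  0.167] [244. 194.  44.  12.]
meter 0.61 [ 0.774 -0.045  0.036] [332. 135.  27.  50.]
spool 0.8 [0.583 0.026 0.035] [310. 199.  18.  16.]
driver 0.74 [0.775 0.233 0.022] [243. 150.  11.  60.]
cleaner 0.63 [ 0.616 -0.383  0.086] [444. 180.  22.  21.]
flux 0.63 [0.63  0.367 0.048] [197. 179.  21.  16.]
display_mid 0.75 [ 0.455 -0.16   0.106] [371. 234.  38.  39.]
prop_leg 0.69 [ 0.785 -0.253  0.022] [396. 132.  18.  27.]
```

View pics/l20.png

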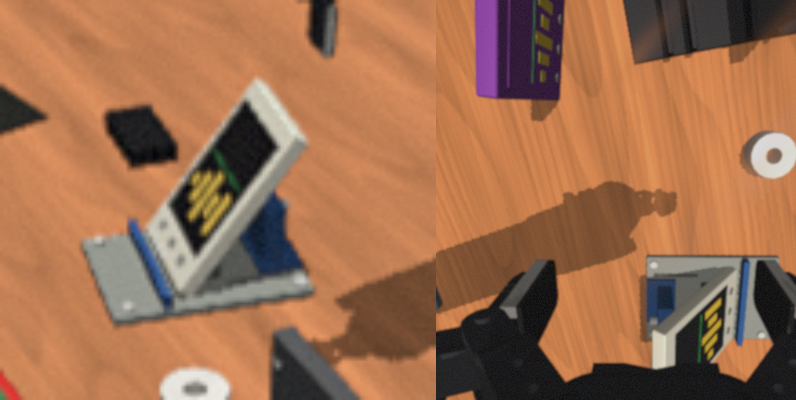

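View pics/t20.png

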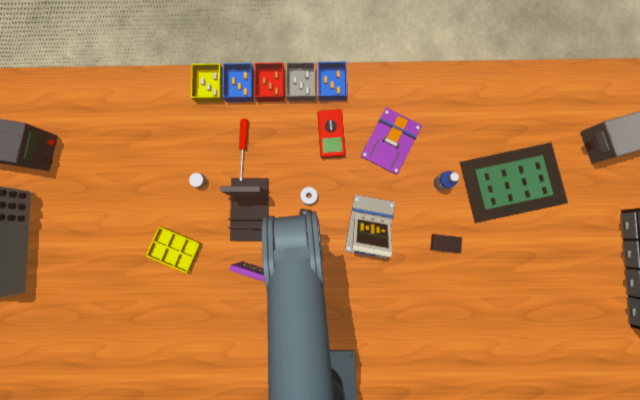

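```bash
python3 -c "
from h import *
print(sign_off()); st()"
```

```text
the job is handed in; nothing more can be done
None
the job is handed in; nothing more can be done
```

The prop leg is against its stop and the white display is standing in the ledge, leaning back on the leg. I signed off soon after 28.7 s on the robot's clock; no verdict is reported.

- **Leg:** I pushed the tip over the vertical until it met the stud, then held it for about 1.3 s. Wrist readings ran from 12 to 13.2 N while it held still, and no reading during the push was above 13.2 N. Afterwards the leg measured about 27° past vertical.
- **Display:** The arm could not reach the final lean with a straight top grip. I set the foot down at 15° behind the lip and opened the jaws in stages, so the display leaned on the rear finger. I then moved the hand back until the leg took it. Setting the foot down briefly read about 33 N at the wrist, and I eased it off at once.

| Last check | Measured | Required |
|---|---|---|
| Lean | 36° (0.63 rad), unchanged over the last four looks | 0.2 to 0.85 rad |
| Skew to the stand | about 0.3° | within 0.15 rad (8.6°) |
| Off-centre along the ledge | about 1 mm | within 30 mm |

- **Robot:** It is well clear of everything, with the gripper open.
- **Other objects:** The blank panel, meter, spool, driver, cleaner and flux are within camera noise of where they started, comparing like views. The network did not report the battery in the last picture, but it looks unmoved there.
- **Not as planned or not measured:** The display's foot sits a few millimetres short of the lip, held by friction. I could not measure the final force between leg and stud. It rests on the leg having been pressed home and now carrying the display.

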